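Make up a pinned filter-cassette stack

ROBOT

A 6-joint arm with a two-finger parallel gripper is mounted at the origin on a cart in front of the work surface, level with it; the furniture and walls round the work are solid. World frame = base frame: x ahead of the robot, y to its left, z up, the work surface at z = 0. Lengths are in m, angles in rad, forces in N, time in s.
With the tool pointing down it reaches from about 0.35 to 0.85 m from the base axis. Payload 8.1 kg.
Tool frame: the origin (TCP) lies at the very end of the fingers, on their centre line; the grasp point (between the pads) lies robot.hold_point_z behind it (robot.hold_point_z is the distance from the TCP to the grasp point, in m); z points along the fingers, y is the direction in which the jaws open and shut (so a half turn about z gives the same grasp; the last joint's range is limited). The gripper opens to 93 mm and grips with 3 to 60 N. Pads are 15 mm wide; open, the fingers measure 128 mm over their backs; the gripper's body (75 mm by 188 mm) begins 65 mm behind the grasp point.
Start: joints at [1.124, 0.13, 1.488, -0, 1.523, -0.085], TCP at [0.212, 0.561, 0.219] pointing down, gripper open.
Joint ranges: [-2.96, 2.96], [-0.89, 2.26], [0.02, 2.5], [-1.34, 4.48], [0, 2.73], [-2.66, 2.66]. Speed limits (rad/s): [2.39, 2.39, 2.79, 3.14, 3.14, 3.14].

INTERFACE

Orientations are given as a rotation vector (axis times angle).
In Python, from plant import robot, cams gives the robot as it stands. The module is installed in compiled form; this text tells all that it offers.
- The arm moves only by the tool step_arm, never from a script. Its argument "deltas" is a list of rows, each an object with "offset": the shift along the tool's x, y, z in cm, a list of three; "roll": the turn about the tool's z in rad. In form: [{"offset": [x, y, z], "roll": roll}, ...]. A call has 1 to 12 rows; each row shifts and turns the commanded pose from where the row before left it, along the tool's axes as they then stand; what a row does not reach is not made up. A row lasts 1/8 s, in which the tool goes at most 62.5 mm and 10.7 degrees, less where a joint would pass 70% of its speed; a pose out of reach is approached as far as the arm can. A call with a gripper value outside its range is refused whole. "fingers" is the finger opening in cm, from 0 to 9.3, set as the call begins (left out, the last holds). The fingers move at their own pace and stop on an object; "grip_force" is the grip in N (left out, the last holds). Time passes only in rows, so rows that do not move let the fingers close. It gives the time, the measured TCP pose, the force and the opening at its end, in the units of the state.
- robot.read_state(): the state, without advancing time (a new reading comes with each control period).
- cams.read_camera(name): name is "scene" or "top"; returns a dict with "pixels" (480x640x3 uint8, red, green, blue), "fx", "fy", "cx", "cy" (pixels), "extrinsics" (4x4, takes a point from world to camera coordinates). Camera axes: x right, y down, z forward; pixel columns grow to the right and rows downward; lengths in m; the calibration is good to about 2 mm. A picture is of the moment at which its call begins. There is no depth.
- robot.close_job(): hands the job in, once; it reports no verdict.
Trained networks look in a picture, given as the dict that the camera call returned (one of the last four; its "shot" number tells which), for a name from the list of things; names that differ only in an ending like _2 or _b are one class to them, and where a whole thing is asked for, a point or a joint stands for the part that bears it (a point fixed in the world has none). Each returns a list of dicts, best first, with "score" (0 to 1); they miss things now and then, are a little off and sometimes report something else, mostly with a low value. They report only what shows in the picture. A call takes as long as a camera call. They do not tell look-alikes from the thing itself.
- cams.boxes_of(picture, thing): "xy" ([column, row] in pixels, amid what is visible of it).
- cams.silhouettes(picture, thing): "mask" (480x640 bool, what is visible of it) and "xy" ([column, row] in pixels, amid what is visible of it).
- cams.pinpoint(picture, thing): "xy" ([column, row] in pixels: a listed point, or the origin of a listed thing).
The state is a dict: "t": time; "q": joint angles; "dq": joint speeds; "joint_torque": joint torques, N m; "tool_pos": TCP position; "orientation": TCP orientation; "force": force on the tool from outside, world axes, zero at the start; "wrist_torque": the same for the moment, N m; "opening": finger opening in m.
Only numpy, scipy, OpenCV 4.12 (cv2) and the standard library are available. Lean on these libraries where they do the work, as an engineer would, in place of code of your own. Each camera call takes 0.05 s, during which the arm holds its last target. There are 200 camera calls.

TASK

Make up the filter stack in the cassette holder: raise the holder's blue keeper lever fully, move the specimen cup that was left on the holder's bed upright into the small yellow tray, and stack all the white filter cassettes on the bed between the locating pegs. Then pin the stack by pushing the two red-headed steel rods from their stand down through the cassettes' holes until they are fully home in the bed, and lower the keeper lever fully again over the rod heads. Keep the cup upright all the time and leave the timer where it is.

Things in the scene. Friction and masses are not known exactly. Their poses are not given: they have to be found in the camera images.
- holder: Fixed cassette holder, origin on the bench under the bed's centre. Foot plate 8 mm thick, x -42..143, 148 wide at the bed, 96 behind. Grey bed block 50 (x) x 126 (y) mm, top at z 36; two blind holes 17 mm wide, 26 deep, at y +-45. Six round-tipped steel pegs 10 mm thick, tips at z 80: at x +-33.5, y +-42 and x 0, y +-66.5; they leave a cassette 1.5 mm play a side. Lever posts at x 110, y +-21, 130 high.
- bed (a point): centre of the top of the holder's bed, 36 mm above the bench; axes as the holder's
- hole_left (a point): centre of the bottom of the bed's hole at holder y = +45 mm, 26 mm below the bed's top (10 mm above the bench)
- hole_right (a point): the same for the hole at holder y = -45 mm
- keeper (a joint): blue keeper lever hinged behind the bed about the holder's y axis. 0 = lowered, level over the bed, its cross bar (120 mm, at holder x 0, over both holes) with underside 112 mm above the bench; grows as it is raised; 1.57 rad = stop, upright, clear of the bed. Friction hinge (0.22 N m): stays where left. Rods fully home (tops at 110 mm) let it go down to 0.
- keeper_knob (a point): centre of the black ball knob, 26 mm in diameter, at the free end of the keeper lever, 168 mm from the hinge; lowered, it lies at holder x = -58 mm, 117 mm above the bench
- keeper_hinge (a point): hinge axis of the keeper lever, at holder x = 110, z = 117 mm (axis along the holder's y)
- cassette_1: filter cassette with a blue band: white plate 120 mm (its x) by 54 mm (y) by 16 mm thick, 150 g, origin at the centre of the underside, lying flat on the bench; two through holes, 18 mm wide, at x = +-45 mm. In the holder its long side lies along the holder's y axis, either way round. May be absent.
- cassette_2: the same with a green band; may be absent
- cassette_3: the same with an orange band; may be absent
- stand: grey rod stand, fixed: block 100 mm (x) by 40 mm (y) by 34 mm high, origin under its centre; two blind holes at x = +-28 mm, bottom 8 mm above the bench
- rod_1: steel rod, upright in the stand: shank 14 mm thick and 76 mm long with a chamfered foot, then a round red head 24 mm in diameter and 24 mm high; 100 mm long in all, 120 g. Origin at the centre of its foot, z along the rod to the head. Either rod fits either hole of the holder.
- rod_2: the second, equal rod
- cup: specimen cup with an orange screw lid, 64 mm in diameter, 71 mm high, about 30 g, standing on the holder's bed under the keeper; origin at the centre of its underside; grasp across the lid (top 15 mm)
- tray: small yellow tray, fixed: 110 by 110 mm, walls 4 mm thick, 14 mm high, floor about 4 mm; origin under its centre; the cup belongs in it
- timer: small white lab timer with three keys, 60 x 70 x 22 mm, a bystander, origin at the centre of its underside
- other_cup: specimen cup with a yellow lid, 64 mm in diameter, 71 mm high, fixed, a bystander
Things that resemble listed ones, but are neither listed nor needed, are in the scene too. Leave any green or orange look-alike of the rod_1 alone.

How it is judged:
On the way, in this order (a step that is already met when the one before it is completed fails the run):
1. the keeper lever is raised (value of joint keeper above 1.3 rad), for 0.2 s.
2. the specimen cup stands in the tray (horizontal distance between cup and tray below 0.035 m and height (world z) of cup below 0.02 m and angle between cup's own z axis and vertical below 0.1 rad), for 0.2 s.
3. all cassettes lie stacked on the bed (horizontal distance between each of cassette_1, cassette_2, cassette_3 and bed below 0.006 m and z of cassette_1 in the frame of holder between 0.032 and 0.071 m and angle between each of cassette_1, cassette_2, cassette_3's own z axis and vertical below 0.06 rad and angle between the x axis of each of cassette_1, cassette_2, cassette_3 and the y axis of holder, either way round below 0.08 rad and z of cassette_2 in the frame of holder between 0.032 and 0.071 m and z of cassette_3 in the frame of holder between 0.032 and 0.071 m), for 0.2 s.
4. both rods are pushed through the stack, fully home in the bed (((distance between rod_1 and hole_left below 0.006 m and angle between each of rod_1, rod_2's own z axis and vertical below 0.08 rad and distance between rod_2 and hole_right below 0.006 m) or (distance between rod_2 and hole_left below 0.006 m and angle between each of rod_2, rod_1's own z axis and vertical below 0.08 rad and distance between rod_1 and hole_right below 0.006 m))), for 0.2 s.
5. the keeper lever is lowered over the rod heads (value of joint keeper below 0.06 rad), for 0.2 s.
At the end, for the whole second after the job is handed in: Keeper within 0.06 rad of fully lowered; each rod upright with its foot within 6 mm of the bottom of its own hole in the bed; every cassette flat on the bed's stack within 6 mm of the centre and aligned within 0.08 rad; the cup upright in the tray within 35 mm of its centre; all at rest (all of step 2 and all of step 3 and ((distance between rod_1 and hole_left below 0.006 m and angle between each of rod_1, rod_2's own z axis and vertical below 0.08 rad and distance between rod_2 and hole_right below 0.006 m) or (distance between rod_2 and hole_left below 0.006 m and angle between each of rod_2, rod_1's own z axis and vertical below 0.08 rad and distance between rod_1 and hole_right below 0.006 m)) and value of joint keeper below 0.06 rad and linear speed of each of cup, rod_1, rod_2 below 0.02 m/s); the robot touches nothing.
It fails at once if the specimen cup is tipped over (angle between cup's own z axis and vertical above 0.6 rad).
It fails at once if the timer is moved (distance of timer from where it was at the start of the episode above 0.03 m).
Of cassette_1, cassette_2, cassette_3 only 2 to 3 are there at a start; the rules pass over those that are not, and their reading is None.
At some moment in a run one of cassette_1, cassette_2, cassette_3 may be knocked a few centimetres aside while the robot is not near it.
It also fails if it takes over 210 s, if anything falls off the work surface, if the arm or the gripper's body presses on something with over 40 N, if the wrist force passes 120 N, or if a joint passes its speed limit or range.

## Working session

There is one attempt and no reset: what is moved stays moved. The work goes in short steps, Python scripts to look and compute and a tool call to move; the robot and the scene stay as the last step left them, time stands still between calls to the robot, and variables do not carry over. Pictures are saved under pics/ and viewed, about 12 in all and at most 16, crops included, and the job is handed in when it is done.

Besides the shell and the picture viewer there is one more tool, called after ">>>" in YAML: its name, and indented under it one key for each argument. step_arm: Moves the arm, as the interface text tells. Its arguments: {"type":"object","properties":{"deltas":{"type":"array"},"fingers":{"type":"number"},"grip_force":{"type":"number"}},"required":["deltas"]}

```bash
mkdir -p pics; cat > h.py <<'E'
import numpy as np, cv2
from plant import robot, cams
def shot(n): return cams.read_camera(n)
def save(p,f,crop=None,sc=1):
    im=p["pixels"][:,:,::-1].copy()
    if crop: a,b,c,d=crop; im=im[b:d,a:c]
    if sc!=1: im=cv2.resize(im,None,fx=sc,fy=sc,interpolation=cv2.INTER_CUBIC)
    cv2.imwrite("pics/"+f,im)
def unproj(p,xy,z):
    E=np.array(p["extrinsics"]);R=E[:3,:3];t=E[:3,3]
    d=R.T@np.array([(xy[0]-p["cx"])/p["fx"],(xy[1]-p["cy"])/p["fy"],1]);c=-R.T@t
    return c+d*(z-c[2])/d[2]
def proj(p,X):
    E=np.array(p["extrinsics"]);v=E[:3,:3]@np.array(X)+E[:3,3]
    return np.array([p["fx"]*v[0]/v[2]+p["cx"],p["fy"]*v[1]/v[2]+p["cy"]])
E
python3 - <<'E'
from h import *
np.set_printoptions(precision=4,suppress=True)
print(robot.read_state(), robot.hold_point_z)
P={}
for n in("top","scene"):
    p=shot(n);save(p,n+"0.png");P[n]=p
    E=np.array(p["extrinsics"]);print(n,-E[:3,:3].T@E[:3,3],p["fx"],E[:3,:3])
for n,p in P.items():
    for th,z in [("holder",0),("bed",.036),("hole_left",.01),("hole_right",.01),("keeper_knob",.117),("keeper_hinge",.117),("cassette_1",0),("stand",0),("rod_1",.008),("cup",.036),("tray",0),("timer",0),("other_cup",0)]:
        print(n,th,[(round(d["score"],2),np.round(d["xy"]),unproj(p,d["xy"],z)[:2].round(4)) for d in cams.pinpoint(p,th)[:5]])
E
```

```text
{'t': 0.0, 'q': array([ 1.1236,  0.1311,  1.4893,  0.    ,  1.523 , -0.0854]), 'dq': array([-0.0006,  0.0009,  0.0019, -0.0016,  0.    ,  0.0015]), 'joint_torque': array([  0.001 , -55.9817, -49.1779,   0.0772,   0.035 ,  -0.0002]), 'tool_pos': array([0.2121, 0.5607, 0.2176]), 'orientation': array([-0.5652, -3.0899,  0.0027]), 'force': array([ 0.6967,  0.1144, -0.5548]), 'wrist_torque': array([ 0.0148, -0.0164, -0.0227]), 'opening': 0.09302777126282355} 0.0188
top [0.3673 0.2972 1.3246] 527.0355280244808 [[-0.0045 -0.9999  0.0109]
 [-0.9863  0.0027 -0.165 ]
 [ 0.165  -0.0115 -0.9862]]
scene [-0.0251  0.8823  0.4787] 511.77990575438645 [[-0.7379 -0.6748 -0.0123]
 [-0.2587  0.2996 -0.9183]
 [ 0.6234 -0.6744 -0.3957]]
top holder [(0.66, array([344., 265.]), array([0.5253, 0.2004]))]
top bed [(0.94, array([343., 262.]), array([0.5292, 0.2054])), (0.22, array([343., 265.]), array([0.521 , 0.2065]))]
top hole_left [(0.78, array([326., 261.]), array([0.5364, 0.2475])), (0.35, array([346., 279.]), array([0.4891, 0.1959]))]
top hole_right [(0.66, array([360., 270.]), array([0.5131, 0.1622])),
[... 1717 characters left out ...]
([278., 316.]), array([0.5477, 0.3695]))]
scene rod_1 [(0.89, array([274., 306.]), array([0.5678, 0.3597])), (0.78, array([241., 333.]), array([0.5462, 0.4532])), (0.78, array([355., 327.]), array([0.4175, 0.3166])), (0.71, array([200., 320.]), array([0.6292, 0.4737])), (0.62, array([286., 321.]), array([0.5149, 0.3798]))]
scene cup [(0.74, array([271., 407.]), array([0.3577, 0.5583])), (0.59, array([349., 266.]), array([0.5324, 0.1937]))]
scene tray [(0.69, array([311., 347.]), array([0.4424, 0.3977])), (0.44, array([346., 284.]), array([0.5332, 0.2015]))]
scene timer [(0.7, array([274., 404.]), array([0.3903, 0.5247]))]
scene other_cup [(0.89, array([224., 275.]), array([0.7406, 0.3351]))]
```

```bash
python3 - <<'E'
import cv2
for n,c in(("top0",(190,150,460,350)),("scene0",(180,180,450,430))):
    im=cv2.imread(f"pics/{n}.png");a,b,x,y=c
    cv2.imwrite(f"pics/{n}c.png",cv2.resize(im[b:y,a:x],(0,0),fx=2.9 if n[0]=='t' else 2.4,fy=2.9 if n[0]=='t' else 2.4,interpolation=2))
E
```

```text
(no output)
```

View pics/top0c.png

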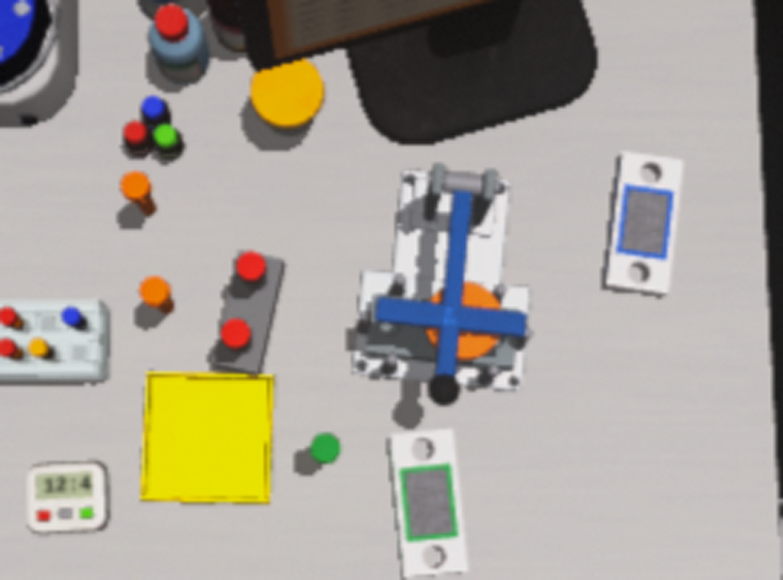

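View pics/scene0c.png

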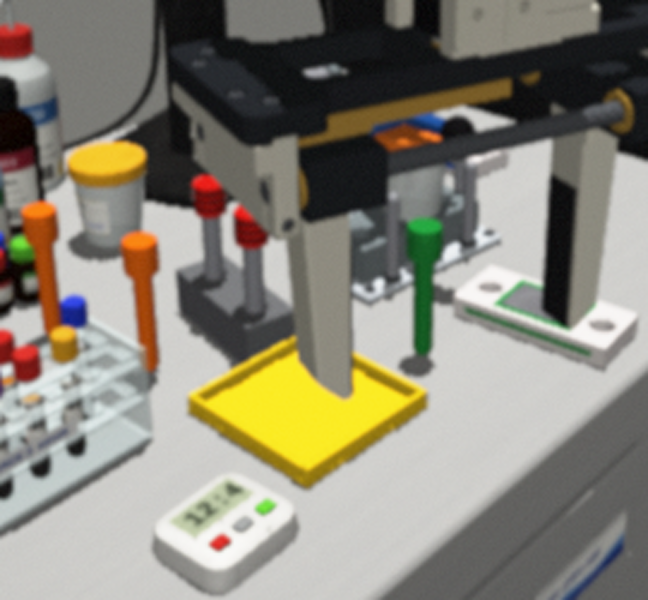

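Two cassettes are present: blue band at about (623, 20) mm and green band at about (373, 222) mm. The cup stands under the lever. In the top crop, the knob is at (443,388) and the rods are at (250,266) and (235,333). The tray is empty.

```bash
cat >> h.py <<'E'
from scipy.spatial.transform import Rotation as Ro
def yaw_j(s):  # world angle of jaw axis
    R=Ro.from_rotvec(s["orientation"]).as_matrix(); return np.arctan2(R[1,1],R[0,1])
def go(x=None,y=None,z=None,jaw=None):
    "print roll, then offset in cm (after the roll) to target"
    s=robot.read_state(); R=Ro.from_rotvec(s["orientation"]).as_matrix(); p=s["tool_pos"]
    r=0
    if jaw is not None:
        d=(jaw-yaw_j(s)+np.pi/2)%np.pi-np.pi/2; r=-d
    R2=R@Ro.from_rotvec([0,0,r]).as_matrix()
    tgt=np.array([v if v is not None else p[i] for i,v in enumerate((x,y,z))])
    print("pos",p.round(4),"jaw",round(yaw_j(s),3),"q6",round(s["q"][5],2),"| roll",round(r,3),"| offset cm",(R2.T@(tgt-p)*100).round(2),"f",s["force"].round(1),"t",s["t"])
E
python3 - <<'E'
from h import *
p=shot("top")
for n,xy in dict(knob=(443,388),hinge=(465,182),barL=(376,308),barR=(525,325)).items():
    print(n,unproj(p,np.array(xy)/2.9+[190,150],.117))
print("mon",unproj(p,np.array((330,60))/2.9+[190,150],.35))
go(.471,.211,None,1.456)
a=np.linspace(0,1.57,13);x=.110-.168*np.cos(a);z=.168*np.sin(a)
print(np.c_[-np.diff(x)*100,-np.diff(z)*100].round(2).tolist())
E
```

```text
knob [0.46893258 0.21246384 0.117     ]
hinge [0.63554626 0.19228141 0.117     ]
barL [0.53292403 0.26501529 0.117     ]
barR [0.51889984 0.14637185 0.117     ]
mon [0.66648848 0.30048757 0.35      ]
pos [0.2124 0.5612 0.2186] jaw 1.209 q6 -0.09 | roll -0.247 | offset cm [-29.71 -31.83  -0.  ] f [-0.3  0.1  0. ] t 1.45
[[-0.14, -2.19], [-0.43, -2.15], [-0.71, -2.08], [-0.97, -1.97], [-1.22, -1.83], [-1.45, -1.65], [-1.65, -1.45], [-1.83, -1.22], [-1.97, -0.97], [-2.08, -0.71], [-2.15, -0.43], [-2.19, -0.15]]
```

>>> step_arm:
  deltas:
    - {"offset":[0,0,0],"roll":-0.125}
    - {"offset":[0,0,0],"roll":-0.125}
    - {"offset":[-3.7,-4,0],"roll":0}
    - {"offset":[-3.7,-4,0],"roll":0}
    - {"offset":[-3.7,-4,0],"roll":0}
    - {"offset":[-3.7,-4,0],"roll":0}
    - {"offset":[-3.7,-4,0],"roll":0}
    - {"offset":[-3.7,-4,0],"roll":0}
    - {"offset":[-3.7,-4,0],"roll":0}
    - {"offset":[-3.7,-3.8,0],"roll":0}
    - {"offset":[0,0,0],"roll":0}
    - {"offset":[0,0,0],"roll":0}
  fingers: 5.5
  grip_force: 15

```text
t: 2.95
tool_pos: [0.4708, 0.2123, 0.2186]
orientation: [-0.177, -3.136, -0.0]
force: [-0.1, 0.2, -0.2]
opening: 0.0551
```

```bash
python3 -c "
from h import *
go(.4695,.212,.100,1.452)"
```

```text
pos [0.4708 0.2123 0.2186] jaw 1.458 q6 -1.13 | roll 0.006 | offset cm [ 0.12 -0.05 11.86] f [-0.1  0.2 -0.2] t 2.95
```

>>> step_arm:
  deltas:
    - {"offset":[0.1,0,4],"roll":0}
    - {"offset":[0,0,4],"roll":0}
    - {"offset":[0,0,3.8],"roll":0}
    - {"offset":[0,0,0],"roll":0}
    - {"offset":[0,0,0],"roll":0}

```text
t: 3.58
tool_pos: [0.4704, 0.2133, 0.1023]
orientation: [0.173, 3.135, 0.001]
force: [0.1, -0.3, 0.8]
opening: 0.0552
```

>>> step_arm:
  deltas:
    - {"offset":[0,0,0],"roll":0}
    - {"offset":[0,0,0],"roll":0}
    - {"offset":[0,0,0],"roll":0}
    - {"offset":[0,0,0],"roll":0}
    - {"offset":[0,0,0],"roll":0}
    - {"offset":[0,0,0],"roll":0}
  fingers: 0

```text
t: 4.32
tool_pos: [0.4707, 0.2143, 0.1015]
orientation: [0.175, 3.135, 0.006]
force: [1.4, 9.3, -0.4]
opening: 0.025
```

>>> step_arm:
  deltas:
    - {"offset":[0,0.2,0],"roll":0}
    - {"offset":[-0.15,0,-2.2],"roll":0}
    - {"offset":[-0.45,0,-2.15],"roll":0}
    - {"offset":[-0.7,0,-2.1],"roll":0}
    - {"offset":[-0.95,0,-1.95],"roll":0}
    - {"offset":[-1.2,0,-1.85],"roll":0}
    - {"offset":[0,0,0],"roll":0}

```text
t: 5.2
tool_pos: [0.506, 0.2105, 0.2047]
orientation: [0.176, 3.134, 0.002]
force: [0.1, 2.3, 0.0]
opening: 0.0252
```

```bash
python3 -c "
from h import *
go(.471,.214,.1015)
p=shot('top');save(p,'top1.png',(190,100,460,330),2.9)"
```

```text
pos [0.506  0.2105 0.2047] jaw 1.458 q6 -1.16 | roll 0 | offset cm [ 3.55 -0.06 10.31] f [0.1 2.3 0. ] t 5.2
```

View pics/top1.png

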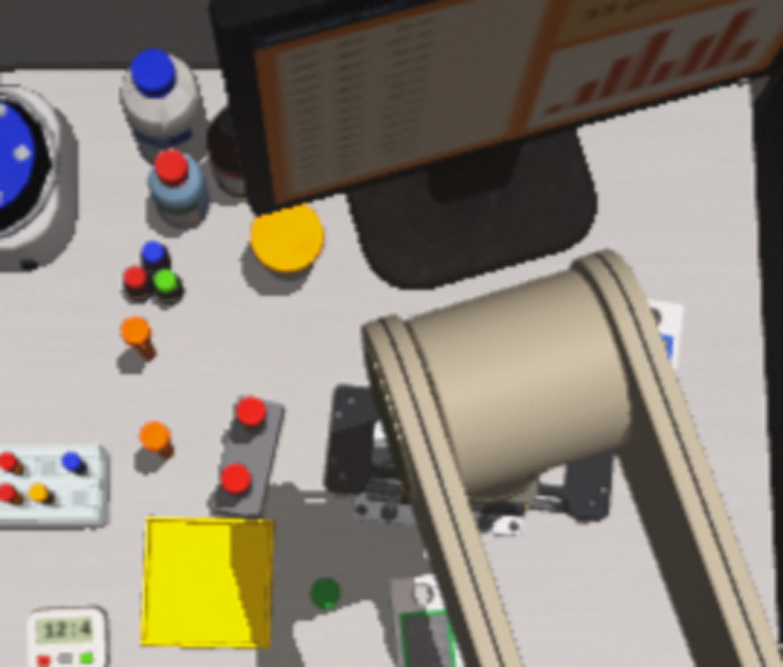

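The lever is partly up. The arm's wrist casing at crop (500,380) may come near the monitor, whose lower edge runs from crop (275,210) to (750,80), so I'm checking the scene view for its position.

```bash
python3 -c "
from h import *
p=shot('scene');save(p,'scene1.png',(120,0,560,330),1.8)"
```

```text
(no output)
```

View pics/scene1.png

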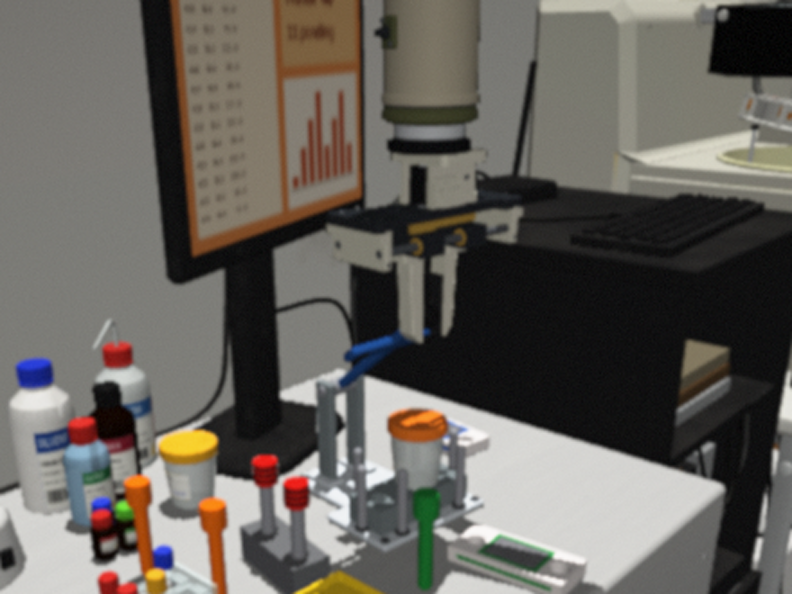

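```bash
python3 -c "
from h import *
P=[]
a=shot('top');b=shot('scene')
M=lambda p:np.diag([1,1,1])@np.array([[p['fx'],0,p['cx']],[0,p['fy'],p['cy']],[0,0,1]])@np.array(p['extrinsics'])[:3]
X=cv2.triangulatePoints(M(a),M(b),np.array([[283.1],[173.1]]),np.array([[215.6],[157.2]]));X=(X[:3]/X[3]).ravel();print(X,proj(a,X),proj(b,X))
for xy in((580,125),(750,80)): print(unproj(a,np.array(xy)/2.9+[190,100],X[2]))
print(robot.read_state()['q'])
"
```

```text
[0.69687403 0.35096757 0.25283792] [279.99389568 170.46082234] [220.6249524  157.88869405]
[0.75707428 0.11695907 0.25283792]
[ 0.79183419 -0.01002821  0.25283792]
[ 3.01602015e-01 -6.11475437e-03  1.65982860e+00  6.02844242e-04
  1.48838136e+00 -1.15763941e+00]
```

>>> step_arm:
  deltas:
    - {"offset":[-1.45,0,-1.65],"roll":0}
    - {"offset":[-1.65,0,-1.45],"roll":0}
    - {"offset":[-1.85,0,-1.2],"roll":0}
    - {"offset":[-1.95,0,-0.95],"roll":0}
    - {"offset":[-2.1,0,-0.7],"roll":0}
    - {"offset":[-2.15,0,-0.45],"roll":0}
    - {"offset":[-1.8,0,-0.1],"roll":0}
    - {"offset":[0,0,0],"roll":0}
    - {"offset":[0,0,0],"roll":0}

```text
t: 6.52
tool_pos: [0.6325, 0.1964, 0.2667]
orientation: [-0.175, -3.135, 0.0]
force: [1.0, 3.9, -4.4]
opening: 0.0249
```

```bash
python3 -c "
from h import *
go()"
```

```text
pos [0.6325 0.1964 0.2667] jaw 1.459 q6 -1.24 | roll 0 | offset cm [0. 0. 0.] f [ 1.   3.9 -4.4] t 6.525
```

>>> step_arm:
  deltas:
    - {"offset":[-0.4,0,0],"roll":0}
    - {"offset":[0,0,0],"roll":0}
    - {"offset":[0,0,0],"roll":0}

```text
t: 6.9
tool_pos: [0.6351, 0.1961, 0.2667]
orientation: [-0.174, -3.132, 0.001]
force: [-5.7, 5.0, -3.9]
opening: 0.0249
```

>>> step_arm:
  deltas:
    - {"offset":[0,0,0],"roll":0}
    - {"offset":[0,0,0],"roll":0}
    - {"offset":[0,0,-2.5],"roll":0}
    - {"offset":[0,0,-2.5],"roll":0}
    - {"offset":[2,2,0],"roll":0}
    - {"offset":[3.5,3.5,0],"roll":0}
    - {"offset":[3.5,3.5,0],"roll":0}
    - {"offset":[3.5,3.5,0],"roll":0}
    - {"offset":[3.5,3.5,0],"roll":0}
    - {"offset":[3.5,3.5,0],"roll":0}
    - {"offset":[3.5,3.5,0],"roll":0}
    - {"offset":[0,0,0],"roll":0}
  fingers: 5

```text
t: 8.4
tool_pos: [0.4322, 0.4519, 0.3187]
orientation: [0.169, 3.137, 0.001]
force: [-0.1, -0.5, 0.2]
opening: 0.0502
```

```bash
python3 -c "
from h import *
go()
p=shot('top');save(p,'top2.png',(200,150,440,350),3.3)
for n,z in (('bed',.036),('hole_left',.01),('hole_right',.01),('cup',.036),('keeper_knob',.285)):
  print(n,[(round(d['score'],2),np.round(d['xy']),unproj(p,d['xy'],z)[:2].round(4)) for d in cams.pinpoint(p,n)[:3]])
"
```

```text
pos [0.4322 0.4519 0.3187] jaw 1.463 q6 -0.74 | roll 0 | offset cm [0. 0. 0.] f [-0.1 -0.5  0.2] t 8.4
bed [(0.83, array([341., 263.]), array([0.5277, 0.2096]))]
hole_left [(0.58, array([327., 260.]), array([0.5389, 0.2443]))]
hole_right [(0.79, array([362., 269.]), array([0.5154, 0.1566]))]
cup [(0.66, array([346., 264.]), array([0.525 , 0.1971]))]
keeper_knob [(0.87, array([355., 193.]), array([0.6395, 0.1963]))]
```

View pics/top2.png

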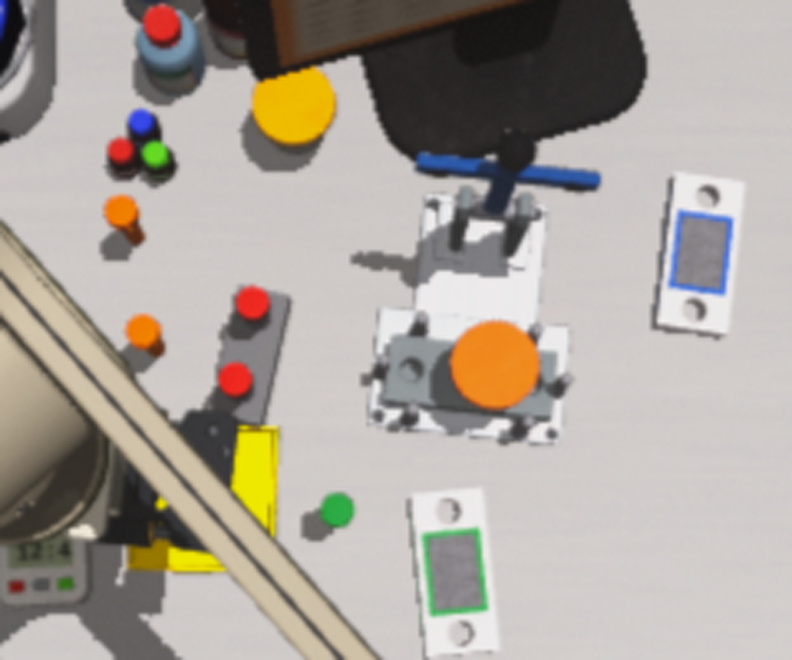

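```bash
cat >> h.py <<'E'
def blob(p,lo,hi,win,z,rect=False):
    "HSV blob in pixel window (x0,y0,x1,y1) -> world centre (and long-side angle)"
    x0,y0,x1,y1=win; im=cv2.cvtColor(p["pixels"][y0:y1,x0:x1],cv2.COLOR_RGB2HSV)
    m=cv2.inRange(im,np.array(lo),np.array(hi))
    n,l,st,ce=cv2.connectedComponentsWithStats(m); k=1+np.argmax(st[1:,4]); pts=np.argwhere(l==k)[:,::-1]+[x0,y0]
    w=np.array([unproj(p,q,z)[:2] for q in pts])
    (cx,cy),(a,b),ang=cv2.minAreaRect((w*1000).astype(np.float32))
    ang=np.radians(ang)+(0 if a>b else np.pi/2)
    return np.array([cx,cy])/1000, w.mean(0), round(((ang+np.pi/2)%np.pi)-np.pi/2,3),(round(a),round(b)),len(pts)
E
python3 -c "
from h import *
p=shot('top')
print('lid',blob(p,(5,150,120),(18,255,255),(330,240,370,280),.107))
print('rodA',blob(p,(0,150,120),(4,255,255),(267,230,286,250),.108))
print('rodB',blob(p,(0,150,120),(4,255,255),(262,255,283,275),.108))
print('blue',blob(p,(100,120,80),(125,255,255),(398,200,430,255),.016))
print('green',blob(p,(50,120,60),(75,255,255),(320,300,355,345),.016))
f=lambda u,v:np.array((u,v))/3.3+[200,150]
for n,u,v,z in (('holeL',412,368,.036),('pegL',380,371,.08),('pegR',560,383,.08),('pegFL',420,325,.08),('pegFR',537,332,.08),('pegNL',408,415,.08),('pegNR',517,428,.08),('postL',463,200,.13),('postR',525,206,.13),('gh1',448,510,.016),('gh2',461,633,.016),('bh1',708,196,.016),('bh2',694,310,.016),('t1',278,428,.014),('t2',222,571,.014),('stand1',243,287,.034),('stand2',290,297,.034),('stand3',263,423,.034)): print(n,unproj(p,f(u,v),z)[:2].round(4))
"
```

```text
lid (array([0.52411652, 0.19636572]), array([0.52421296, 0.19544348]), np.float64(1.567), (61, 59), 554)
rodA (array([0.56917419, 0.36546558]), array([0.56901062, 0.36641675]), np.float64(0.008), (21, 21), 76)
rodB (array([0.51509711, 0.37900635]), array([0.51491053, 0.37838971]), np.float64(-0.003), (21, 21), 80)
blue (array([0.62281604, 0.02723117]), array([0.6221617, 0.0228579]), np.float64(-0.148), (41, 60), 83)
green (array([0.35335498, 0.21738383]), array([0.35347802, 0.21648357]), np.float64(-1.445), (3, 37), 17)
holeL [0.5308 0.2502]
pegL [0.5231 0.2748]
pegR [0.514  0.1452]
pegFL [0.5566 0.2457]
pegFR [0.5512 0.161 ]
pegNL [0.4912 0.2549]
pegNR [0.4816 0.1768]
postL [0.6378 0.2167]
postR [0.6334 0.1731]
gh1 [0.4263 0.2234]
gh2 [0.3358 0.2149]
bh1 [0.6664 0.0196]
bh2 [0.5773 0.0336]
t1 [0.4883 0.3509]
t2 [0.3819 0.3921]
stand1 [0.5929 0.3768]
stand2 [0.5851 0.3414]
stand3 [0.4902 0.3612]
```

```bash
python3 -c "
from h import *
p=shot('top')
for u in ((147,373),(274,373),(270,502),(140,500)): print(unproj(p,np.array(u)/2.9+[190,150],.014)[:2])
go(.524,.196,.2,1.452)
"
```

```text
[0.49138599 0.45915775]
[0.49100559 0.3502651 ]
[0.38157588 0.35321091]
[0.38373266 0.46316667]
pos [0.4351 0.4488 0.3182] jaw 1.457 q6 -0.74 | roll 0.005 | offset cm [-11.82 -24.05  11.82] f [-0.1 -0.1 -0.3] t 8.8
```

>>> step_arm:
  deltas:
    - {"offset":[-2.4,-4.8,0],"roll":0}
    - {"offset":[-2.4,-4.8,0],"roll":0}
    - {"offset":[-2.4,-4.8,0],"roll":0}
    - {"offset":[-2.4,-4.8,0],"roll":0}
    - {"offset":[-2.2,-4.8,0],"roll":0}
    - {"offset":[0,0,4],"roll":0}
    - {"offset":[0,0,4],"roll":0}
    - {"offset":[0,0,4],"roll":0}
    - {"offset":[0,0,0],"roll":0}
    - {"offset":[0,0,0],"roll":0}
    - {"offset":[0,0,0],"roll":0}
  fingers: 8.2
  grip_force: 8

```text
t: 10.18
tool_pos: [0.5262, 0.1984, 0.2008]
orientation: [0.175, 3.133, 0.002]
force: [0.4, 0.2, 0.2]
opening: 0.082
```

```bash
python3 -c "
from h import *
go(.524,.196,.086,1.452)
"
```

```text
pos [0.5262 0.1984 0.2008] jaw 1.459 q6 -1.19 | roll 0.007 | offset cm [ 0.23 -0.28 11.48] f [0.4 0.2 0.2] t 10.175
```

>>> step_arm:
  deltas:
    - {"offset":[0.2,-0.3,3],"roll":0}
    - {"offset":[0,0,3],"roll":0}
    - {"offset":[0,0,3],"roll":0}
    - {"offset":[0,0,2.5],"roll":0}
    - {"offset":[0,0,0],"roll":0}
    - {"offset":[0,0,0],"roll":0}

```text
t: 10.92
tool_pos: [0.5238, 0.1957, 0.0852]
orientation: [0.175, 3.134, 0.001]
force: [0.2, -0.9, -0.3]
opening: 0.082
```

>>> step_arm:
  deltas:
    - {"offset":[0,0,0],"roll":0}
    - {"offset":[0,0,0],"roll":0}
    - {"offset":[0,0,0],"roll":0}
    - {"offset":[0,0,0],"roll":0}
    - {"offset":[0,0,0],"roll":0}
    - {"offset":[0,0,-0.5],"roll":0}
    - {"offset":[0,0,-1.5],"roll":0}
    - {"offset":[0,0,-3],"roll":0}
    - {"offset":[0,0,-4],"roll":0}
    - {"offset":[0,0,-4],"roll":0}
    - {"offset":[0,0,0],"roll":0}
  fingers: 5

```text
t: 12.3
tool_pos: [0.5248, 0.1959, 0.2186]
orientation: [0.175, 3.129, 0.004]
force: [1.4, 0.2, -1.4]
opening: 0.0627
```

```bash
python3 -c "
from h import *
go(.439,.407,None,1.452)
"
```

```text
pos [0.5248 0.1959 0.2186] jaw 1.459 q6 -1.19 | roll 0.007 | offset cm [11.03 19.94 -0.02] f [ 1.4  0.2 -1.4] t 12.3
```

>>> step_arm:
  deltas:
    - {"offset":[0.6,1,0],"roll":0}
    - {"offset":[1.2,2.2,0],"roll":0}
    - {"offset":[1.7,3,0],"roll":0}
    - {"offset":[1.8,3.3,0],"roll":0}
    - {"offset":[1.8,3.3,0],"roll":0}
    - {"offset":[1.7,3.2,0],"roll":0}
    - {"offset":[1.2,2.2,0],"roll":0}
    - {"offset":[0.8,1.4,0],"roll":0}
    - {"offset":[0.2,0.3,0],"roll":0}
    - {"offset":[0,0,0],"roll":0}
    - {"offset":[0,0,0],"roll":0}

```text
t: 13.68
tool_pos: [0.4358, 0.4045, 0.2131]
orientation: [0.177, 3.137, -0.0]
force: [-0.1, 0.5, -0.0]
opening: 0.0626
```

```bash
python3 -c "
from h import *
go(.439,.407,.055,1.452)
p=shot('scene');save(p,'scene3.png',(200,230,440,410),3)
"
```

```text
pos [0.4358 0.4045 0.2131] jaw 1.458 q6 -0.8 | roll 0.006 | offset cm [-0.29  0.29 15.81] f [-0.1  0.5 -0. ] t 13.675
```

View pics/scene3.png

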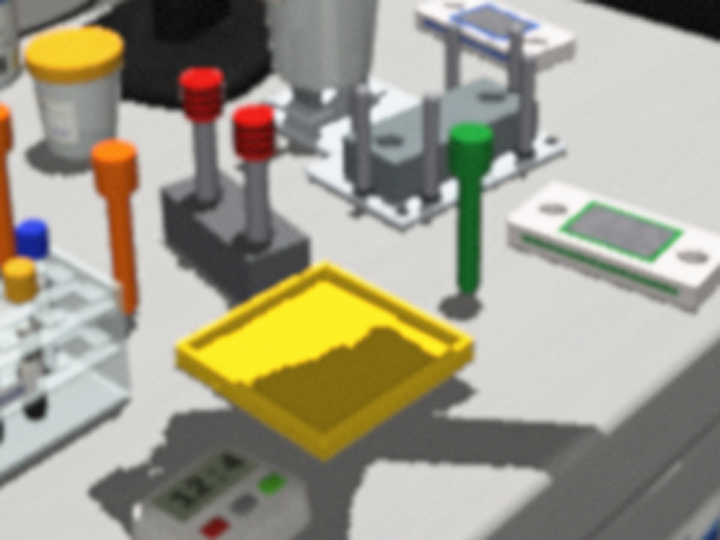

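The cup's base shows at (320,80), hanging upright over the tray. I'm lowering it now.

>>> step_arm:
  deltas:
    - {"offset":[0,0.2,3],"roll":0}
    - {"offset":[0,0,3.5],"roll":0}
    - {"offset":[0,0,3.5],"roll":0}
    - {"offset":[0,0,3],"roll":0}
    - {"offset":[0,0,2],"roll":0}
    - {"offset":[0,0,0.6],"roll":0}
    - {"offset":[0,0,0],"roll":0}
    - {"offset":[0,0,0],"roll":0}

```text
t: 14.72
tool_pos: [0.4365, 0.408, 0.0587]
orientation: [0.175, 3.135, 0.002]
force: [0.9, -0.1, 0.2]
opening: 0.0627
```

```bash
python3 -c "
from h import *
go(.439,.407,.0535,1.452)
"
```

```text
pos [0.4365 0.408  0.0587] jaw 1.459 q6 -0.79 | roll 0.007 | offset cm [-0.26 -0.07  0.52] f [ 0.9 -0.1  0.2] t 14.725
```

>>> step_arm:
  deltas:
    - {"offset":[0,0,0.4],"roll":0}
    - {"offset":[0,0,0],"roll":0}
    - {"offset":[0,0,0],"roll":0}

```text
t: 15.1
tool_pos: [0.4356, 0.4073, 0.0532]
orientation: [0.175, 3.137, 0.0]
force: [-0.3, 0.9, 0.4]
opening: 0.063
```

>>> step_arm:
  deltas:
    - {"offset":[0,0,0],"roll":0}
    - {"offset":[0,0,0],"roll":0}
    - {"offset":[0,0,0],"roll":0}
    - {"offset":[0,0,-2],"roll":0}
    - {"offset":[0,0,-4],"roll":0}
    - {"offset":[0,0,-5],"roll":0}
    - {"offset":[0,0,-5],"roll":0}
    - {"offset":[0,0,0],"roll":0}
  fingers: 8

```text
t: 16.1
tool_pos: [0.4382, 0.4094, 0.2211]
orientation: [0.175, 3.128, 0.012]
force: [0.6, 0.4, 1.3]
opening: 0.0798
```

```bash
python3 -c "
from h import *
go()
p=shot('top');save(p,'top4.png',(305,185,435,345),3.7)
for n,z in (('bed',.036),('hole_left',.01),('hole_right',.01)):
  print(n,[(round(d['score'],2),np.round(d['xy']),unproj(p,d['xy'],z)[:2].round(4)) for d in cams.pinpoint(p,n)[:3]])
print([ (d['score'],d['xy'],unproj(p,d['xy'],0)) for d in cams.pinpoint(p,'cassette_1')])
"
```

```text
pos [0.4382 0.4094 0.2211] jaw 1.459 q6 -0.79 | roll 0 | offset cm [0. 0. 0.] f [0.6 0.4 1.3] t 16.1
bed [(0.97, array([343., 262.]), array([0.529 , 0.2064])), (0.68, array([261., 300.]), array([0.4363, 0.4062]))]
hole_left [(0.84, array([326., 263.]), array([0.5313, 0.2461]))]
hole_right [(0.74, array([359., 267.]), array([0.5192, 0.1646]))]
[(0.75, [336.3, 325.3], array([0.37575754, 0.2217695 , 0.        ])), (0.69, [408.8, 228.7], array([6.19419572e-01, 3.28347268e-02, 2.22044605e-16])), (0.43, [360.7, 270.2], array([0.51297597, 0.15838969, 0.        ]))]
```

View pics/top4.png

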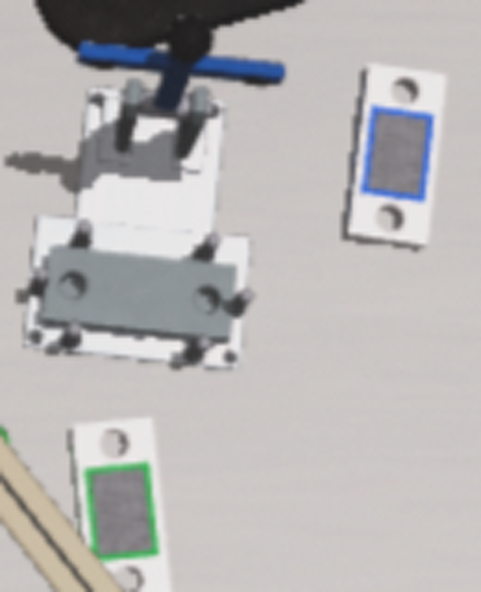

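```bash
python3 -c "
from h import *
p=shot('top')
f=lambda u,v:np.array((u,v))/3.7+[305,185]
def W(pts,z): return np.array([unproj(p,f(*u),z)[:2] for u in pts])
bed=W([(47,247),(237,264),(232,340),(39,322)],.036); print('bed',bed.mean(0),'sz',np.linalg.norm(np.diff(bed,axis=0),axis=1))
h=W([(73,285),(207,299)],.036); d=h[0]-h[1]; print('holes',h.mean(0),np.linalg.norm(d),'yaw',np.arctan2(d[1],d[0])-np.pi/2)
pl=W([(24,346),(241,368)],.008); d=pl[0]-pl[1]; y=np.arctan2(d[1],d[0])-np.pi/2; print('plate',pl.mean(0)+.042*np.array([np.cos(y),np.sin(y)]),np.linalg.norm(d),y)
for n,hh,rr,oo in (('blue',[(405,90),(390,217)],[(372,108),(432,115),(424,200),(362,192)],[(367,65),(447,75),(428,245),(348,235)]),('green',[(115,443),(129,578)],[(86,468),(149,463),(157,552),(96,558)],None)):
  h=W(hh,.016); d=h[0]-h[1]; r=W(rr,.016); o=W(oo,.016).mean(0) if oo else None
  e=(r[0]+r[1]-r[2]-r[3])
  print(n,h.mean(0),np.linalg.norm(d),np.arctan2(d[1],d[0]),'rect',r.mean(0),np.arctan2(e[1],e[0]),o)
go(.374,.219,.2,-.09+1.571)
"
```

```text
bed [0.52394782 0.20673762] sz [0.12733135 0.05103349 0.12854701]
holes [0.52470042 0.20589805] 0.08963757930454881 yaw -0.10800297839782536
plate [0.52566823 0.20524404] 0.14744869678926156 -0.10472067249591865
blue [0.62230585 0.0265654 ] 0.08959500635737294 -0.15122518986043718 rect [0.62199532 0.02659686] -0.14005879007290253 [0.62145384 0.02658198]
green [0.38152563 0.21852547] 0.08891800187957975 0.09198314336167325 rect [0.38155106 0.21850193] 0.0888310996629218 None
pos [0.4348 0.4067 0.2114] jaw 1.459 q6 -0.79 | roll -0.022 | offset cm [  4.37 -19.23   1.19] f [-0.9  0.1 -0.5] t 16.4
```

```bash
python3 -c "
from h import *
p=shot('top')
for z in (.085,.1): print(blob(p,(50,120,50),(80,255,255),(292,293,314,316),z)[:2])
go(.3616,.2167,.12,1.661)
"
```

```text
(array([0.42934088, 0.29686566]), array([0.4293409 , 0.29686566]))
(array([0.42859021, 0.29686969]), array([0.4285902 , 0.29686968]))
pos [0.4349 0.4067 0.2115] jaw 1.459 q6 -0.79 | roll -0.202 | offset cm [  8.99 -18.25   9.2 ] f [-1.   0.1  0.1] t 16.45
```

>>> step_arm:
  deltas:
    - {"offset":[0,0,0],"roll":-0.1}
    - {"offset":[0,0,0],"roll":-0.1}
    - {"offset":[2,-4.5,0],"roll":0}
    - {"offset":[2,-4.5,0],"roll":0}
    - {"offset":[2,-4.5,0],"roll":0}
    - {"offset":[2.4,-4.6,0],"roll":0}
    - {"offset":[0,0,4.5],"roll":0}
    - {"offset":[0,0,4.5],"roll":0}
    - {"offset":[0,0,0],"roll":0}
    - {"offset":[0,0,0],"roll":0}
    - {"offset":[0,0,0],"roll":0}

```text
t: 17.82
tool_pos: [0.3692, 0.2203, 0.1253]
orientation: [-0.139, 3.136, 0.002]
force: [0.2, -0.7, 0.4]
opening: 0.08
```

```bash
python3 -c "
from h import *
go(.3676,.2173,.003,1.661)
"
```

```text
pos [0.3692 0.2203 0.1253] jaw 1.659 q6 -1.24 | roll -0.002 | offset cm [ 0.22 -0.3  12.22] f [ 0.2 -0.7  0.4] t 17.825
```

>>> step_arm:
  deltas:
    - {"offset":[0.2,-0.3,3],"roll":0}
    - {"offset":[0,0,4],"roll":0}
    - {"offset":[0,0,3],"roll":0}
    - {"offset":[0,0,1.5],"roll":0}
    - {"offset":[0,0,0.5],"roll":0}
    - {"offset":[0,0,0],"roll":0}
    - {"offset":[0,0,0],"roll":0}

```text
t: 18.7
tool_pos: [0.3672, 0.2169, 0.0044]
orientation: [-0.138, 3.137, 0.001]
force: [-0.2, 0.2, 0.1]
opening: 0.0798
```

>>> step_arm:
  deltas:
    - {"offset":[0,0,0],"roll":0}
    - {"offset":[0,0,0],"roll":0}
    - {"offset":[0,0,0],"roll":0}
    - {"offset":[0,0,0],"roll":0}
    - {"offset":[0,0,0],"roll":0}
    - {"offset":[0,0,0],"roll":0}
  fingers: 4.5
  grip_force: 35

```text
t: 19.45
tool_pos: [0.3663, 0.2166, 0.0034]
orientation: [-0.138, 3.138, 0.0]
force: [-0.3, 0.8, 4.0]
opening: 0.0535
```

```bash
python3 -c "
from h import *
go(.3676,.2173,.003,1.661)
"
```

```text
pos [0.3663 0.2166 0.0034] jaw 1.659 q6 -1.25 | roll -0.002 | offset cm [-0.14  0.05  0.04] f [-0.3  0.8  4. ] t 19.45
```

>>> step_arm:
  deltas:
    - {"offset":[0,0,-2],"roll":0}
    - {"offset":[0,0,-4],"roll":0}
    - {"offset":[0,0,-4],"roll":0.177}
    - {"offset":[0,0,-4],"roll":0.177}
    - {"offset":[0,0,-3],"roll":0.177}
    - {"offset":[0,0,0],"roll":0.177}
    - {"offset":[0,0,0],"roll":0.177}
    - {"offset":[0,0,0],"roll":0.177}
    - {"offset":[0,0,0],"roll":0.177}
    - {"offset":[0,0,0],"roll":0.177}
    - {"offset":[0,0,0],"roll":0.177}
    - {"offset":[0,0,0],"roll":0.177}

```text
t: 20.95
tool_pos: [0.3657, 0.216, 0.1723]
orientation: [-2.347, -2.088, 0.003]
force: [-1.1, -0.1, -1.8]
opening: 0.0537
```

```bash
python3 -c "
from h import *
go(.5272,.2222,.12,-.11)
"
```

```text
pos [0.3657 0.216  0.1723] jaw -0.117 q6 0.53 | roll -0.007 | offset cm [ 2.39 15.99  5.21] f [-1.1 -0.1 -1.8] t 20.95
```

>>> step_arm:
  deltas:
    - {"offset":[0,0,3],"roll":0}
    - {"offset":[0,0,3.2],"roll":0}
    - {"offset":[0.4,2.5,0],"roll":0}
    - {"offset":[0.5,3.5,0],"roll":0}
    - {"offset":[0.5,3.5,0],"roll":0}
    - {"offset":[0.5,3.5,0],"roll":0}
    - {"offset":[0.3,1.9,0],"roll":0}
    - {"offset":[0.1,0.8,0],"roll":0}
    - {"offset":[0,0,0],"roll":0}
    - {"offset":[0,0,0],"roll":0}

```text
t: 22.2
tool_pos: [0.5238, 0.2219, 0.1108]
orientation: [-2.341, -2.095, 0.001]
force: [-0.2, 0.4, -1.3]
opening: 0.0538
```

```bash
python3 -c "
from h import *
go(.5272,.2222,.09,-.11)
p=shot('scene');save(p,'scene5.png',(270,170,430,310),4.5)
p=shot('top');save(p,'top5.png',(300,200,400,300),5)
"
```

```text
pos [0.5238 0.2219 0.1108] jaw -0.111 q6 0.42 | roll -0.001 | offset cm [0.07 0.34 2.08] f [-0.2  0.4 -1.3] t 22.2
```

View pics/scene5.png

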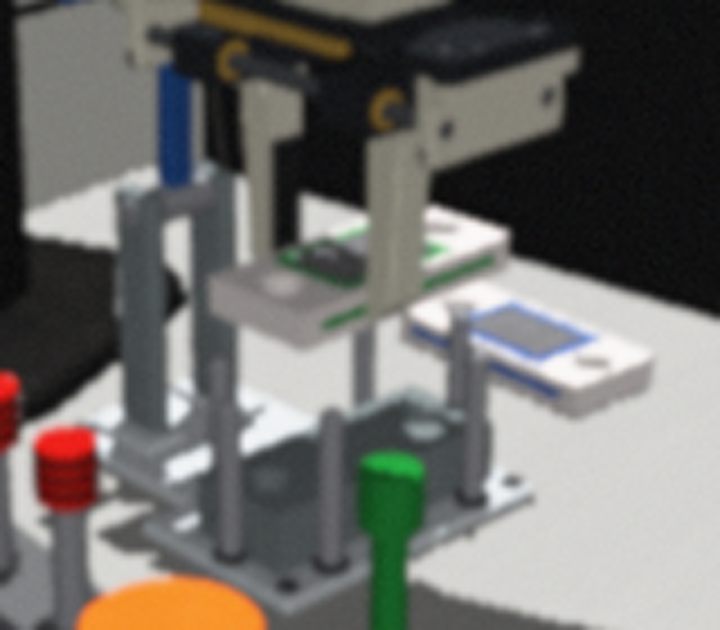

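The green cassette hangs level over the holder at (360,270), with the peg tips at (218,362), (332,412), (463,312) and (477,345). I'm checking its alignment numerically.

```bash
python3 -c "
from h import *
p=shot('scene')
s=robot.read_state();T=s['tool_pos']
H=np.array([.5255,.207]);yw=-.11
def hw(x,y,z): return [H[0]+x*np.cos(yw)-y*np.sin(yw),H[1]+x*np.sin(yw)+y*np.cos(yw),z]
c=lambda X:((proj(p,X)-[270,170])*4.5).round(0)
for q in ((0,66.5),(-33.5,42),(33.5,42),(-33.5,-42),(33.5,-42),(0,-66.5)): print('peg',q,c(hw(q[0]/1e3,q[1]/1e3,.08)))
for q in ((0,45),(0,-45)):print('hole',c(hw(0,q[1]/1e3,.036)))
# cassette pose from robot: center = T -.0153*ydir ; bottom T z-.003
y=np.array([-np.sin(yw),np.cos(yw)]);x=np.array([np.cos(yw),np.sin(yw)]);C=T[:2]-.0153*y; zb=T[2]-.0034
for a,b,z in ((-27,60,0),(-27,60,16),(27,60,16),(27,-60,16),(-27,-60,0),(-27,-60,16)): print('cas',a,b,z,c([*(C+a/1e3*x+b/1e3*y),zb+z/1e3]))
"
```

```text
peg (0, 66.5) [228. 400.]
peg (-33.5, 42) [331. 408.]
peg (33.5, 42) [219. 356.]
peg (-33.5, -42) [477. 348.]
peg (33.5, -42) [364. 302.]
peg (0, -66.5) [459. 309.]
hole [269. 481.]
hole [422. 415.]
cas -27 60 0 [293. 354.]
cas -27 60 16 [293. 316.]
cas 27 60 16 [201. 276.]
cas 27 -60 16 [411. 203.]
cas -27 -60 0 [503. 273.]
cas -27 -60 16 [505. 237.]
```

View pics/top5.png

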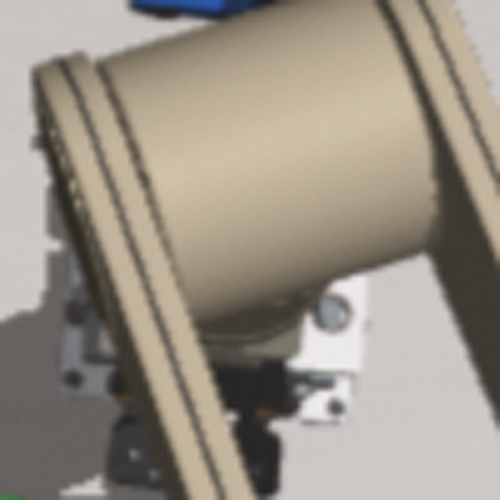

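>>> step_arm:
  deltas:
    - {"offset":[0.25,0.3,1],"roll":0}
    - {"offset":[0,0,1.4],"roll":0}
    - {"offset":[0,0,0],"roll":0}
    - {"offset":[0,0,0],"roll":0}

```text
t: 22.85
tool_pos: [0.5277, 0.224, 0.0868]
orientation: [-2.341, -2.095, 0.001]
force: [0.0, 0.3, -2.8]
opening: 0.0535
```

```bash
python3 -c "
from h import *
go()
p=shot('scene');save(p,'scene6.png',(305,220,395,290),8.8)
s=robot.read_state();T=s['tool_pos']
H=np.array([.5255,.207]);yw=-.11
y=np.array([-np.sin(yw),np.cos(yw)]);x=np.array([np.cos(yw),np.sin(yw)]);C=T[:2]-.0153*y; zb=T[2]-.0034
print(x@(C-H),y@(C-H))
c=lambda X:((proj(p,X)-[305,220])*8.8).round(0)
for q in ((0,66.5),(-33.5,42),(33.5,42),(-33.5,-42),(0,-66.5)): print('peg',q,c([*(H+q[0]/1e3*x+q[1]/1e3*y),.08]))
for z in (0,16):
 for a,b in ((-27,60),(27,60),(-27,-60)): print('cas',a,b,z,c([*(H+a/1e3*x+b/1e3*y),zb+z/1e3]))
"
```

```text
pos [0.5277 0.224  0.0868] jaw -0.111 q6 0.42 | roll 0 | offset cm [0. 0. 0.] f [ 0.   0.3 -2.8] t 22.85
0.0006723088614258071 0.0019191649335799587
peg (0, 66.5) [139. 342.]
peg (-33.5, 42) [340. 359.]
peg (33.5, 42) [121. 257.]
peg (-33.5, -42) [625. 241.]
peg (0, -66.5) [589. 164.]
cas -27 60 0 [252. 358.]
cas 27 60 0 [ 76. 274.]
cas -27 -60 0 [660. 193.]
cas -27 60 16 [252. 285.]
cas 27 60 16 [ 75. 204.]
cas -27 -60 16 [663. 124.]
```

View pics/scene6.png

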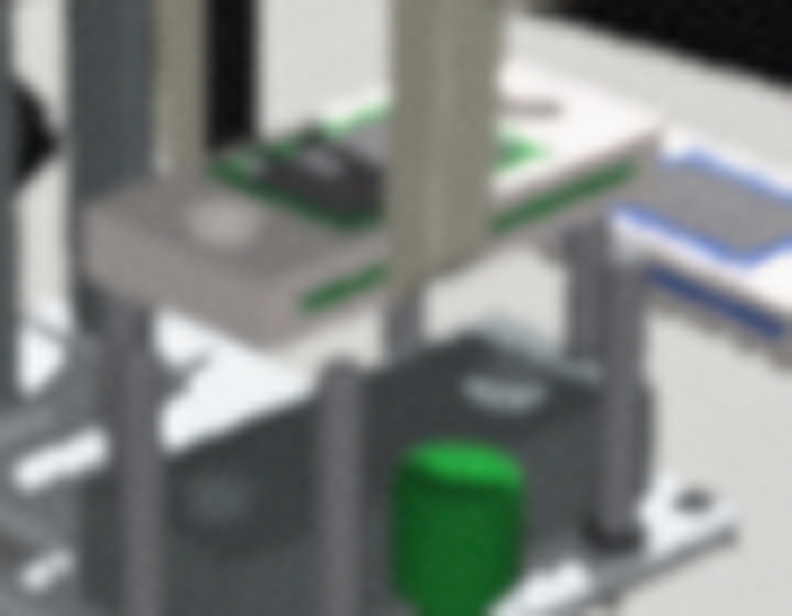

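>>> step_arm:
  deltas:
    - {"offset":[0.12,0,0.3],"roll":0}
    - {"offset":[0,0,0.3],"roll":0}
    - {"offset":[0,0,0.3],"roll":0}
    - {"offset":[0,0,0.3],"roll":0}
    - {"offset":[0,0,0],"roll":0}

```text
t: 23.52
tool_pos: [0.5278, 0.2252, 0.0747]
orientation: [-2.341, -2.095, 0.001]
force: [-0.6, 0.2, -2.1]
opening: 0.0536
```

>>> step_arm:
  deltas:
    - {"offset":[0,0,0.5],"roll":0}
    - {"offset":[0,0,0.6],"roll":0}
    - {"offset":[0,0,0.6],"roll":0}
    - {"offset":[0,0,0.6],"roll":0}
    - {"offset":[0,0,0.6],"roll":0}
    - {"offset":[0,0,0.3],"roll":0}
    - {"offset":[0,0,0],"roll":0}

```text
t: 24.4
tool_pos: [0.5279, 0.2252, 0.0428]
orientation: [-2.341, -2.095, 0.001]
force: [0.6, 0.2, -1.2]
opening: 0.0535
```

>>> step_arm:
  deltas:
    - {"offset":[0,0,0.3],"roll":0}
    - {"offset":[0,0,0],"roll":0}

```text
t: 24.65
tool_pos: [0.528, 0.2252, 0.04]
orientation: [2.341, 2.095, -0.0]
force: [-0.3, 0.7, -2.4]
opening: 0.053
```

>>> step_arm:
  deltas:
    - {"offset":[0,0,0],"roll":0}
    - {"offset":[0,0,0],"roll":0}
    - {"offset":[0,0,0],"roll":0}
    - {"offset":[0,0,-2],"roll":0}
    - {"offset":[0,0,-3],"roll":0}
    - {"offset":[0.5,-2,-2],"roll":0}
    - {"offset":[0.5,-4,-3],"roll":0}
    - {"offset":[0.5,-4,-3],"roll":0}
    - {"offset":[0,0,0],"roll":0}
  fingers: 7

```text
t: 25.78
tool_pos: [0.4307, 0.2529, 0.1749]
orientation: [2.338, 2.096, 0.011]
force: [-0.3, -0.3, -0.3]
opening: 0.0698
```

```bash
python3 -c "
from h import *
p=shot('top');save(p,'top7.png',(300,190,440,310),5)
print([ (d['score'],d['xy'],unproj(p,d['xy'],0)) for d in cams.pinpoint(p,'cassette_1')])
go(.6217,.0266,.2,-.146+1.571)
"
```

```text
[(0.56, [411.4, 251.7], array([0.55983601, 0.02828749, 0.        ]))]
pos [0.4311 0.2515 0.1716] jaw -0.11 q6 0.54 | roll -1.535 | offset cm [-22.14 -19.48  -2.8 ] f [ 0.4 -0.4 -0.7] t 25.875
```

View pics/top7.png

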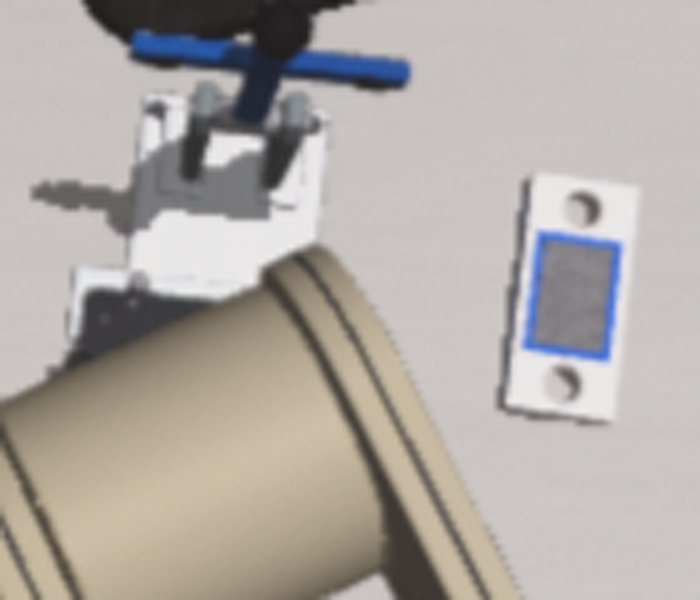

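The blue cassette has been knocked. Its holes are now at crop (583,209) and (562,385), so I'm re-measuring its pose.

```bash
python3 -c "
from h import *
p=shot('top')
f=lambda u,v:np.array((u,v))/5+[300,190]
W=lambda pts,z: np.array([unproj(p,f(*u),z)[:2] for u in pts])
h=W([(583,209),(562,385)],.016);d=h[0]-h[1];r=W([(538,234),(622,242),(610,360),(524,350)],.016);e=r[0]+r[1]-r[2]-r[3]
o=W([(537,174),(640,185),(611,423),(508,410)],.016)
print(h.mean(0),np.linalg.norm(d),np.arctan2(d[1],d[0]),r.mean(0),np.arctan2(e[1],e[0]),o.mean(0))
b=blob(p,(100,120,80),(125,255,255),(403,235,426,264),.016);print(b)
C=b[0]*0+(h.mean(0)+r.mean(0))/2
go(C[0],C[1],.12,np.arctan2(d[1],d[0])+1.571)
"
```

```text
[0.56358595 0.02347062] 0.09058465443428564 -0.15387533979328258 [0.5636985  0.02298191] -0.14599521602633556 [0.56328047 0.02270389]
(array([0.56491394, 0.02403177]), array([0.5629435, 0.0197695]), np.float64(-0.148), (41, 60), 80)
pos [0.4309 0.2511 0.1705] jaw -0.111 q6 0.54 | roll -1.528 | offset cm [-16.6  -20.49   5.06] f [ 0.7 -0.1  0.7] t 25.925
```

>>> step_arm:
  deltas:
    - {"offset":[0,0,0],"roll":-0.17}
    - {"offset":[0,0,0],"roll":-0.17}
    - {"offset":[0,0,0],"roll":-0.17}
    - {"offset":[0,0,0],"roll":-0.17}
    - {"offset":[0,0,0],"roll":-0.17}
    - {"offset":[0,0,0],"roll":-0.17}
    - {"offset":[0,0,0],"roll":-0.17}
    - {"offset":[0,0,0],"roll":-0.17}
    - {"offset":[0,0,0],"roll":-0.17}
  fingers: 7.8

```text
t: 27.05
tool_pos: [0.4306, 0.2504, 0.1687]
orientation: [-0.231, -3.131, 0.002]
force: [-0.5, 0.8, 0.3]
opening: 0.0778
```

>>> step_arm:
  deltas:
    - {"offset":[-2.4,-3,0],"roll":0}
    - {"offset":[-3.6,-4.4,0],"roll":0}
    - {"offset":[-3.6,-4.4,0],"roll":0}
    - {"offset":[-3.6,-4.4,0],"roll":0}
    - {"offset":[-2.3,-2.9,0],"roll":0}
    - {"offset":[-1.1,-1.4,0],"roll":0}
    - {"offset":[0,0,4],"roll":0}
    - {"offset":[0,0,4],"roll":0}
    - {"offset":[0,0,0],"roll":0}
    - {"offset":[0,0,0],"roll":0}

```text
t: 28.3
tool_pos: [0.564, 0.0238, 0.0912]
orientation: [0.238, 3.132, 0.0]
force: [0.1, 0.4, 1.2]
opening: 0.0779
```

```bash
python3 -c "
from h import *
go(.5635,.0232,.004,1.421)
"
```

```text
pos [0.564  0.0238 0.0912] jaw 1.419 q6 -1.47 | roll -0.002 | offset cm [ 0.04 -0.07  8.72] f [0.1 0.4 1.2] t 28.3
```

>>> step_arm:
  deltas:
    - {"offset":[0,0,3],"roll":0}
    - {"offset":[0,0,3],"roll":0}
    - {"offset":[0,0,2],"roll":0}
    - {"offset":[0,0,0.7],"roll":0}
    - {"offset":[0,0,0],"roll":0}
    - {"offset":[0,0,0],"roll":0}

```text
t: 29.05
tool_pos: [0.5646, 0.0235, 0.0045]
orientation: [0.238, 3.13, 0.0]
force: [0.4, -0.5, 0.2]
opening: 0.0777
```

>>> step_arm:
  deltas:
    - {"offset":[0,0,0],"roll":0}
    - {"offset":[0,0,0],"roll":0}
    - {"offset":[0,0,0],"roll":0}
    - {"offset":[0,0,0],"roll":0}
    - {"offset":[0,0,0],"roll":0}
    - {"offset":[0,0,0],"roll":0}
  fingers: 4.5

```text
t: 29.8
tool_pos: [0.5637, 0.0236, 0.0035]
orientation: [0.238, 3.132, 0.0]
force: [-1.3, 1.4, 5.2]
opening: 0.0536
```

```bash
python3 -c "
from h import *
go()
u=np.array([np.cos(-.15),np.sin(-.15)]);T=robot.read_state()['tool_pos'][:2];d=np.array([.5635,.0232])-T
print('along',d@u,'across',d@[-u[1],u[0]])
"
```

```text
pos [0.5637 0.0236 0.0035] jaw 1.419 q6 -1.47 | roll 0 | offset cm [0. 0. 0.] f [-1.3  1.4  5.2] t 29.8
along -0.00015803911165057782 across -0.00041985287231545974
```

>>> step_arm:
  deltas:
    - {"offset":[0,0,-3],"roll":0}
    - {"offset":[0,0,-4],"roll":0}
    - {"offset":[0,0,-4],"roll":0.17}
    - {"offset":[0,0,0],"roll":0.17}
    - {"offset":[0,0,0],"roll":0.17}
    - {"offset":[0,0,0],"roll":0.17}
    - {"offset":[0,0,0],"roll":0.17}
    - {"offset":[0,0,0],"roll":0.17}
    - {"offset":[0,0,0],"roll":0.17}
    - {"offset":[0,0,0],"roll":0.17}
    - {"offset":[0,0,0],"roll":0.17}
    - {"offset":[0,0,0],"roll":0}

```text
t: 31.3
tool_pos: [0.5629, 0.0234, 0.1124]
orientation: [-2.34, -2.095, 0.002]
force: [-0.3, -0.5, -1.9]
opening: 0.0537
```

>>> step_arm:
  deltas:
    - {"offset":[0,-2,0],"roll":0}
    - {"offset":[0,-2.8,0],"roll":0}
    - {"offset":[1.5,-1,0],"roll":0}
    - {"offset":[3.2,0,0],"roll":0}
    - {"offset":[3.8,0,0],"roll":0}
    - {"offset":[3.8,0,0],"roll":0}
    - {"offset":[3,0,0],"roll":0}
    - {"offset":[1.8,0,0],"roll":0}
    - {"offset":[0.8,0,0],"roll":0}
    - {"offset":[0,0,0],"roll":0}
    - {"offset":[0,0,0],"roll":0}

```text
t: 32.67
tool_pos: [0.5257, 0.207, 0.1131]
orientation: [2.342, 2.094, -0.001]
force: [-0.0, 0.0, -2.3]
opening: 0.0538
```

```bash
python3 -c "
from h import *
go(.5262,.2100,.0865,-.111)
"
```

```text
pos [0.5257 0.207  0.1131] jaw -0.112 q6 0.4 | roll -0.001 | offset cm [0.31 0.02 2.66] f [-0.   0.  -2.3] t 32.675
```

>>> step_arm:
  deltas:
    - {"offset":[0.3,0,1],"roll":0}
    - {"offset":[0,0,1.5],"roll":0}
    - {"offset":[0,0,0],"roll":0}
    - {"offset":[0,0,0],"roll":0}

```text
t: 33.17
tool_pos: [0.5258, 0.2106, 0.0878]
orientation: [-2.341, -2.095, 0.001]
force: [0.5, -0.4, -2.5]
opening: 0.0533
```

```bash
python3 -c "
from h import *
go(.5262,.2100,.0865,-.111)
p=shot('scene');save(p,'scene8.png',(305,220,395,290),8.8)
"
```

```text
pos [0.5258 0.2106 0.0878] jaw -0.111 q6 0.4 | roll -0.0 | offset cm [-0.06  0.05  0.13] f [ 0.5 -0.4 -2.5] t 33.175
```

View pics/scene8.png

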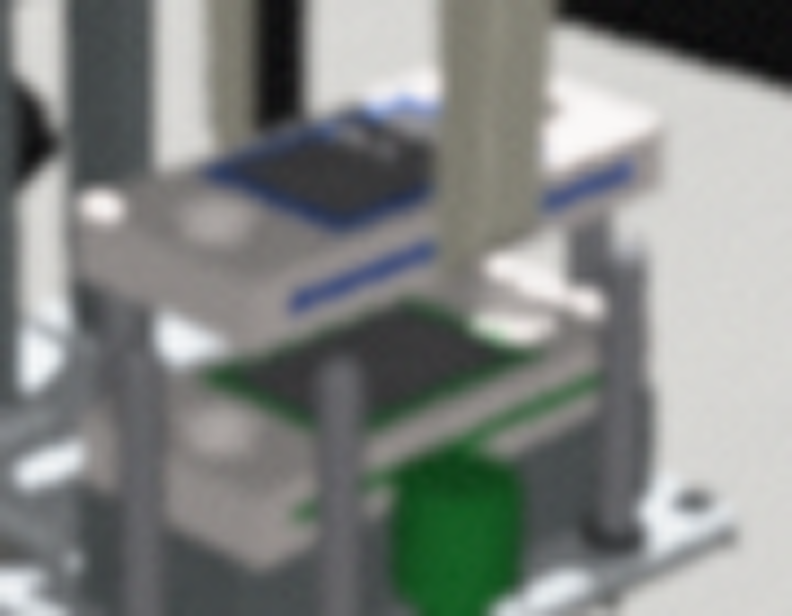

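The green cassette lies seated between the pegs, and the blue one hangs directly above it, with its front lower corner at (250,345). I'm lowering it.

>>> step_arm:
  deltas:
    - {"offset":[-0.05,0,0.3],"roll":0}
    - {"offset":[0,0,0.3],"roll":0}
    - {"offset":[0,0,0.3],"roll":0}
    - {"offset":[0,0,0.3],"roll":0}
    - {"offset":[0,0,0.2],"roll":0}
    - {"offset":[0,0,0],"roll":0}

```text
t: 33.98
tool_pos: [0.5257, 0.2103, 0.0739]
orientation: [-2.341, -2.095, 0.001]
force: [-0.6, 0.5, -1.3]
opening: 0.0537
```

>>> step_arm:
  deltas:
    - {"offset":[0,0,0.4],"roll":0}
    - {"offset":[0,0,0.5],"roll":0}
    - {"offset":[0,0,0.5],"roll":0}
    - {"offset":[0,0,0.2],"roll":0}
    - {"offset":[0,0,0],"roll":0}
    - {"offset":[0,0,0],"roll":0}

```text
t: 34.72
tool_pos: [0.5261, 0.2103, 0.0583]
orientation: [2.341, 2.095, 0.0]
force: [0.3, -0.1, -1.1]
opening: 0.0538
```

>>> step_arm:
  deltas:
    - {"offset":[0,0,0.25],"roll":0}
    - {"offset":[0,0,0],"roll":0}

```text
t: 34.98
tool_pos: [0.5259, 0.2103, 0.0555]
orientation: [-2.341, -2.095, 0.0]
force: [-0.0, -0.2, -0.4]
opening: 0.0538
```

>>> step_arm:
  deltas:
    - {"offset":[0,0,0],"roll":0}
    - {"offset":[0,0,0],"roll":0}
    - {"offset":[0,0,0],"roll":0}
    - {"offset":[0,0,-2],"roll":0}
    - {"offset":[0,0,-3.5],"roll":0}
    - {"offset":[0,-3,-3],"roll":0}
    - {"offset":[2,-3.5,-3],"roll":0}
    - {"offset":[5,-2,-3],"roll":0}
    - {"offset":[5.5,0,-1],"roll":0}
    - {"offset":[5.5,0,0],"roll":0}
    - {"offset":[2.5,0,0],"roll":0}
    - {"offset":[0,0,0],"roll":0}
  fingers: 7

```text
t: 36.48
tool_pos: [0.4639, 0.4252, 0.2118]
orientation: [-2.339, -2.097, -0.002]
force: [-0.2, -0.2, 0.1]
opening: 0.0701
```

```bash
python3 -c "
from h import *
go()
p=shot('top');save(p,'top9.png',(255,210,395,310),5.5)
print('rodA',blob(p,(0,150,120),(4,255,255),(267,230,286,250),.108)[:2])
print('rodB',blob(p,(0,150,120),(4,255,255),(262,255,283,275),.108)[:2])
print('hl',[(d['score'],d['xy']) for n in ('hole_left','hole_right') for d in cams.pinpoint(p,n)])
"
```

```text
pos [0.4639 0.4252 0.2118] jaw -0.109 q6 0.77 | roll 0 | offset cm [0. 0. 0.] f [-0.2 -0.2  0.1] t 36.475
rodA (array([0.56918677, 0.3654657 ]), array([0.56915078, 0.36647704]))Traceback (most recent call last):
  File "<string>", line 6, in <module>
    print('rodB',blob(p,(0,150,120),(4,255,255),(262,255,283,275),.108)[:2])
                 ~~~~^^^^^^^^^^^^^^^^^^^^^^^^^^^^^^^^^^^^^^^^^^^^^^^^^^
  File "h.py", line 32, in blob
    n,l,st,ce=cv2.connectedComponentsWithStats(m); k=1+np.argmax(st[1:,4]); pts=np.argwhere(l==k)[:,::-1]+[x0,y0]
                                                       ~~~~~~~~~^^^^^^^^^^
    return _wrapfunc(a, 'argmax', axis=axis, out=out, **kwds)
    return bound(*args, **kwds)
ValueError: attempt to get argmax of an empty sequence
```

View pics/top9.png

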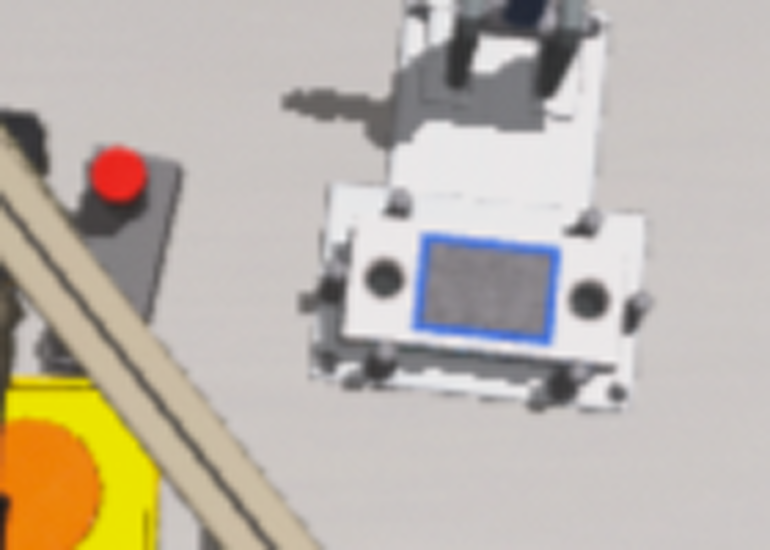

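```bash
python3 -c "
from h import *
p=shot('top')
f=lambda u,v:np.array((u,v))/5.5+[255,210]
a=unproj(p,f(383,278),.068)[:2];b=unproj(p,f(589,300),.068)[:2];d=a-b
print('holes',a,b,'c',(a+b)/2,np.linalg.norm(d),np.arctan2(d[1],d[0])-np.pi/2, 'rodA eye',unproj(p,f(119,174),.108))
go(.5691,.366,.15,1.459)
"
```

```text
holes [0.52908915 0.25181011] [0.51912871 0.16190009] c [0.52410893 0.2068551 ] 0.09046005934501064 -0.11033242814772004 rodA eye [0.56883525 0.36514408 0.108     ]
pos [0.4642 0.4232 0.2115] jaw -0.111 q6 0.77 | roll -1.57 | offset cm [-11.06  -4.51   6.16] f [-0.3  0.2  0.7] t 36.575
```

>>> step_arm:
  deltas:
    - {"offset":[0,0,0],"roll":-0.174}
    - {"offset":[0,0,0],"roll":-0.174}
    - {"offset":[0,0,0],"roll":-0.174}
    - {"offset":[0,0,0],"roll":-0.174}
    - {"offset":[0,0,0],"roll":-0.174}
    - {"offset":[0,0,0],"roll":-0.174}
    - {"offset":[0,0,0],"roll":-0.174}
    - {"offset":[0,0,0],"roll":-0.174}
    - {"offset":[0,0,0],"roll":-0.178}
  fingers: 4.5

```text
t: 37.7
tool_pos: [0.4645, 0.422, 0.2115]
orientation: [0.169, 3.136, 0.0]
force: [0.8, 0.5, 0.1]
opening: 0.0449
```

>>> step_arm:
  deltas:
    - {"offset":[-3,-1.2,0],"roll":0}
    - {"offset":[-4,-1.7,0],"roll":0}
    - {"offset":[-3,-1.2,0],"roll":0}
    - {"offset":[-1.1,-0.4,0],"roll":0}
    - {"offset":[0,0,3],"roll":0}
    - {"offset":[0,0,3],"roll":0}
    - {"offset":[0,0,0],"roll":0}
    - {"offset":[0,0,0],"roll":0}

```text
t: 38.7
tool_pos: [0.5696, 0.3667, 0.1523]
orientation: [0.175, 3.136, 0.001]
force: [0.2, 0.1, 0.4]
opening: 0.0448
```

```bash
python3 -c "
from h import *
go(.569,.366,.0852,1.459)
"
```

```text
pos [0.5696 0.3667 0.1523] jaw 1.459 q6 -0.96 | roll 0.0 | offset cm [ 0.05 -0.08  6.71] f [0.2 0.1 0.4] t 38.7
```

>>> step_arm:
  deltas:
    - {"offset":[0.05,-0.05,2.5],"roll":0}
    - {"offset":[0,0,2.5],"roll":0}
    - {"offset":[0,0,1.7],"roll":0}
    - {"offset":[0,0,0],"roll":0}
    - {"offset":[0,0,0],"roll":0}

```text
t: 39.33
tool_pos: [0.5697, 0.3664, 0.0853]
orientation: [0.175, 3.135, 0.002]
force: [-0.6, 0.5, 0.2]
opening: 0.0451
```

>>> step_arm:
  deltas:
    - {"offset":[0,0,0],"roll":0}
    - {"offset":[0,0,0],"roll":0}
    - {"offset":[0,0,0],"roll":0}
    - {"offset":[0,0,0],"roll":0}
    - {"offset":[0,0,0],"roll":0}
  fingers: 1.5

```text
t: 39.95
tool_pos: [0.5693, 0.3661, 0.0842]
orientation: [0.175, 3.136, 0.001]
force: [0.3, 0.0, 4.5]
opening: 0.0235
```

```bash
python3 -c "
from h import *
go()
"
```

```text
pos [0.5693 0.3661 0.0842] jaw 1.459 q6 -0.96 | roll 0 | offset cm [0. 0. 0.] f [0.3 0.  4.5] t 39.95
```

>>> step_arm:
  deltas:
    - {"offset":[0,0,-2],"roll":0}
    - {"offset":[0,0,-4],"roll":0}
    - {"offset":[0,0,-4],"roll":0}
    - {"offset":[0.4,-1.8,0],"roll":0}
    - {"offset":[0.8,-3.5,0],"roll":0}
    - {"offset":[0.8,-3.5,0],"roll":0}
    - {"offset":[0.45,-2,0],"roll":0}
    - {"offset":[0.2,-1,0],"roll":0}
    - {"offset":[0,0,0],"roll":0}
    - {"offset":[0,0,0],"roll":0}

```text
t: 41.2
tool_pos: [0.5296, 0.2523, 0.1839]
orientation: [0.175, 3.136, 0.001]
force: [-0.2, 0.3, -0.9]
opening: 0.0231
```

```bash
python3 -c "
from h import *
go(.5297,.2519,.150,1.459)
"
```

```text
pos [0.5296 0.2523 0.1839] jaw 1.459 q6 -1.1 | roll 0.0 | offset cm [-0.01 -0.04  3.39] f [-0.2  0.3 -0.9] t 41.2
```

>>> step_arm:
  deltas:
    - {"offset":[0,-0.03,2],"roll":0}
    - {"offset":[0,0,1.4],"roll":0}
    - {"offset":[0,0,0.3],"roll":0}
    - {"offset":[0,0,0.3],"roll":0}
    - {"offset":[0,0,0.3],"roll":0}
    - {"offset":[0,0,0.3],"roll":0}
    - {"offset":[0,0,0],"roll":0}

```text
t: 42.08
tool_pos: [0.5293, 0.2513, 0.1376]
orientation: [-0.176, -3.137, 0.0]
force: [-0.3, -0.1, -1.4]
opening: 0.0232
```

>>> step_arm:
  deltas:
    - {"offset":[0,0,0.5],"roll":0}
    - {"offset":[0,0,0.5],"roll":0}
    - {"offset":[0,0,0.5],"roll":0}
    - {"offset":[0,0,0.5],"roll":0}
    - {"offset":[0,0,0.3],"roll":0}
    - {"offset":[0,0,0.3],"roll":0}
    - {"offset":[0,0,0.3],"roll":0}
    - {"offset":[0,0,0],"roll":0}

```text
t: 43.08
tool_pos: [0.5292, 0.2512, 0.1084]
orientation: [-0.175, -3.136, 0.0]
force: [0.3, -0.6, -0.4]
opening: 0.0235
```

>>> step_arm:
  deltas:
    - {"offset":[0,0,0.5],"roll":0}
    - {"offset":[0,0,0.5],"roll":0}
    - {"offset":[0,0,0.5],"roll":0}
    - {"offset":[0,0,0.4],"roll":0}
    - {"offset":[0,0,0.2],"roll":0}
    - {"offset":[0,0,0.15],"roll":0}
    - {"offset":[0,0,0],"roll":0}

```text
t: 43.95
tool_pos: [0.5295, 0.2514, 0.0863]
orientation: [0.175, 3.136, 0.0]
force: [-0.1, 1.0, -0.6]
opening: 0.0233
```

>>> step_arm:
  deltas:
    - {"offset":[0,0,0],"roll":0}
    - {"offset":[0,0,0],"roll":0}
    - {"offset":[0,0,-2],"roll":0}
    - {"offset":[0,0,-4],"roll":0}
    - {"offset":[0.5,2,-0.5],"roll":0}
    - {"offset":[0.9,4,0],"roll":0}
    - {"offset":[0.9,4,0],"roll":0}
    - {"offset":[0.6,2.5,0],"roll":0}
    - {"offset":[0,0,0],"roll":0}
    - {"offset":[0,0,0],"roll":0}
  fingers: 4.2

```text
t: 45.2
tool_pos: [0.5145, 0.3782, 0.1509]
orientation: [-0.175, -3.136, 0.001]
force: [-0.8, 0.1, 0.6]
opening: 0.0421
```

```bash
python3 -c "
from h import *
go(.515,.3787,.0852,1.459)
"
```

```text
pos [0.5145 0.3782 0.1509] jaw 1.459 q6 -0.91 | roll 0.0 | offset cm [-0.05  0.06  6.57] f [-0.8  0.1  0.6] t 45.2
```

>>> step_arm:
  deltas:
    - {"offset":[-0.05,0.05,2.5],"roll":0}
    - {"offset":[0,0,2.5],"roll":0}
    - {"offset":[0,0,1.6],"roll":0}
    - {"offset":[0,0,0],"roll":0}
    - {"offset":[0,0,0],"roll":0}

```text
t: 45.82
tool_pos: [0.5158, 0.3792, 0.0863]
orientation: [0.176, 3.135, 0.001]
force: [1.4, -0.2, 0.8]
opening: 0.042
```

>>> step_arm:
  deltas:
    - {"offset":[0,0,0],"roll":0}
    - {"offset":[0,0,0],"roll":0}
    - {"offset":[0,0,0],"roll":0}
    - {"offset":[0,0,0],"roll":0}
    - {"offset":[0,0,0],"roll":0}
  fingers: 1.5

```text
t: 46.45
tool_pos: [0.5155, 0.3795, 0.0859]
orientation: [0.175, 3.136, 0.001]
force: [-0.2, 1.6, 5.2]
opening: 0.0234
```

```bash
python3 -c "
from h import *
go(.5193,.1615,.184,1.459)
"
```

```text
pos [0.5155 0.3795 0.0859] jaw 1.459 q6 -0.9 | roll 0.0 | offset cm [ -2.82 -21.62  -9.83] f [-0.2  1.6  5.2] t 46.45
```

>>> step_arm:
  deltas:
    - {"offset":[0,0,-2],"roll":0}
    - {"offset":[0,0,-4.5],"roll":0}
    - {"offset":[0,0,-5.5],"roll":0}
    - {"offset":[-0.2,-2,0],"roll":0}
    - {"offset":[-0.5,-4,0],"roll":0}
    - {"offset":[-0.6,-4.5,0],"roll":0}
    - {"offset":[-0.6,-4.5,0],"roll":0}
    - {"offset":[-0.5,-3.6,0],"roll":0}
    - {"offset":[-0.3,-2,0],"roll":0}
    - {"offset":[-0.1,-1,0],"roll":0}
    - {"offset":[0,0,0],"roll":0}
    - {"offset":[0,0,0],"roll":0}

```text
t: 47.95
tool_pos: [0.5187, 0.1624, 0.2051]
orientation: [-0.174, -3.137, -0.001]
force: [0.3, 0.4, 0.0]
opening: 0.0232
```

```bash
python3 -c "
from h import *
go(.5195,.1618,.150,1.459)
"
```

```text
pos [0.5187 0.1624 0.2051] jaw 1.46 q6 -1.25 | roll 0.001 | offset cm [-0.09 -0.05  5.51] f [0.3 0.4 0. ] t 47.95
```

>>> step_arm:
  deltas:
    - {"offset":[-0.08,-0.05,2],"roll":0}
    - {"offset":[0,0,2],"roll":0}
    - {"offset":[0,0,1.4],"roll":0}
    - {"offset":[0,0,0.3],"roll":0}
    - {"offset":[0,0,0.3],"roll":0}
    - {"offset":[0,0,0.3],"roll":0}
    - {"offset":[0,0,0.3],"roll":0}
    - {"offset":[0,0,0],"roll":0}

```text
t: 48.95
tool_pos: [0.5196, 0.1609, 0.1392]
orientation: [0.176, 3.136, 0.0]
force: [0.3, -0.4, -1.1]
opening: 0.0233
```

>>> step_arm:
  deltas:
    - {"offset":[0,0.08,0.5],"roll":0}
    - {"offset":[0,0,0.5],"roll":0}
    - {"offset":[0,0,0.5],"roll":0}
    - {"offset":[0,0,0.5],"roll":0}
    - {"offset":[0,0,0.3],"roll":0}
    - {"offset":[0,0,0.3],"roll":0}
    - {"offset":[0,0,0.4],"roll":0}
    - {"offset":[0,0,0],"roll":0}

```text
t: 49.95
tool_pos: [0.5194, 0.1617, 0.1087]
orientation: [-0.175, -3.136, -0.0]
force: [-0.1, 1.3, -1.9]
opening: 0.0234
```

Final depth: the TCP should be at about 0.0879.

>>> step_arm:
  deltas:
    - {"offset":[0,0,0.5],"roll":0}
    - {"offset":[0,0,0.5],"roll":0}
    - {"offset":[0,0,0.5],"roll":0}
    - {"offset":[0,0,0.3],"roll":0}
    - {"offset":[0,0,0.2],"roll":0}
    - {"offset":[0,0,0.1],"roll":0}
    - {"offset":[0,0,0],"roll":0}

```text
t: 50.82
tool_pos: [0.5196, 0.1617, 0.0881]
orientation: [-0.176, -3.137, -0.0]
force: [0.2, 2.4, -1.7]
opening: 0.0236
```

>>> step_arm:
  deltas:
    - {"offset":[0,0,0],"roll":0}
    - {"offset":[0,0,0],"roll":0}
    - {"offset":[0,0,-2],"roll":0}
    - {"offset":[0,0,-4],"roll":0}
    - {"offset":[0,0,-5],"roll":0}
    - {"offset":[0,0,-5],"roll":0}
    - {"offset":[0,0,0],"roll":0}
    - {"offset":[0,0,0],"roll":0}
  fingers: 4.2

```text
t: 51.82
tool_pos: [0.5195, 0.1615, 0.2477]
orientation: [-0.176, -3.136, 0.0]
force: [-0.1, -0.6, -0.1]
opening: 0.0424
```

```bash
python3 -c "
from h import *
go(.634,.1962,.300,1.459)
p=shot('scene');save(p,'scene10.png',(270,170,430,300),4.8)
"
```

```text
pos [0.5195 0.1615 0.2477] jaw 1.459 q6 -1.25 | roll -0.0 | offset cm [-10.99   4.73  -5.23] f [-0.1 -0.6 -0.1] t 51.825
```

View pics/scene10.png

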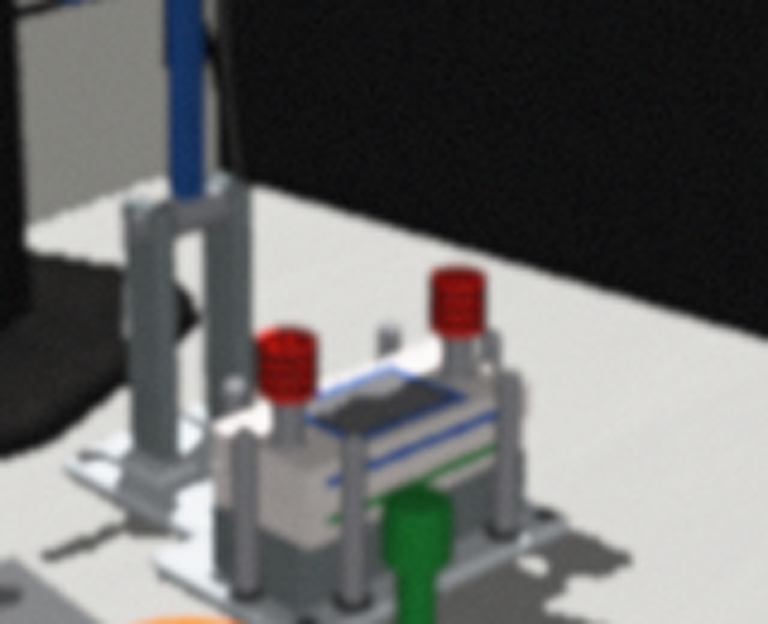

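Both rods are home, with their heads at (287,365) and (458,302). Next is the lever.

>>> step_arm:
  deltas:
    - {"offset":[0,0,-3.2],"roll":0}
    - {"offset":[0,0,-3.3],"roll":0}
    - {"offset":[-2,0.9,0],"roll":0}
    - {"offset":[-4,1.7,0],"roll":0}
    - {"offset":[-3,1.3,0],"roll":0}
    - {"offset":[-2,0.8,0],"roll":0}
    - {"offset":[0,0,0],"roll":0}
    - {"offset":[0,0,0],"roll":0}
  fingers: 5
  grip_force: 15

```text
t: 52.88
tool_pos: [0.6333, 0.1958, 0.3117]
orientation: [-0.175, -3.134, 0.001]
force: [0.5, 0.1, -0.4]
opening: 0.0496
```

```bash
python3 -c "
from h import *
go(.6345,.1965,.267,1.459)
"
```

```text
pos [0.6333 0.1958 0.3117] jaw 1.459 q6 -1.24 | roll 0.0 | offset cm [-0.12  0.08  4.47] f [ 0.5  0.1 -0.4] t 52.875
```

>>> step_arm:
  deltas:
    - {"offset":[-0.1,0.1,1.5],"roll":0}
    - {"offset":[0,0,1.5],"roll":0}
    - {"offset":[0,0,1.5],"roll":0}
    - {"offset":[0,0,0],"roll":0}

```text
t: 53.38
tool_pos: [0.6341, 0.1967, 0.2655]
orientation: [-0.175, -3.133, 0.002]
force: [0.9, 0.4, 0.8]
opening: 0.0499
```

>>> step_arm:
  deltas:
    - {"offset":[0,0,0],"roll":0}
    - {"offset":[0,0,0],"roll":0}
    - {"offset":[0,0,0],"roll":0}
    - {"offset":[0,0,0],"roll":0}
    - {"offset":[0,0,0],"roll":0}
    - {"offset":[2.0,0,0.1],"roll":0}
    - {"offset":[2.1,0,0.45],"roll":0}
    - {"offset":[2.05,0,0.7],"roll":0}
    - {"offset":[1.95,0,0.95],"roll":0}
    - {"offset":[1.85,0,1.2],"roll":0}
    - {"offset":[0,0,0],"roll":0}
  fingers: 0

```text
t: 54.75
tool_pos: [0.5344, 0.2076, 0.2331]
orientation: [-0.175, -3.134, 0.002]
force: [-3.6, -6.0, 2.0]
opening: 0.0253
```

```bash
python3 -c "
from h import *
go()
# hold point relative to hinge: use hinge at (.5262,.2075)+.110*xh, z .117
p=robot.read_state()['tool_pos'];xh=np.array([.9938,-.1115]);h=np.array([.5262,.2075])+.11*xh
r=np.array([(h-p[:2])@xh,p[2]+.0175-.117]);a=np.arctan2(r[1],r[0]);print(r,np.hypot(*r),a)
A=np.linspace(a,0,10);print(np.c_[np.diff(.168*np.cos(A))*100,-np.diff(.168*np.sin(A))*100].round(2).tolist())
"
```

```text
pos [0.5344 0.2076 0.2331] jaw 1.459 q6 -1.18 | roll 0 | offset cm [0. 0. 0.] f [-3.6 -6.   2. ] t 54.75
[0.10190368 0.13360418] 0.1680310596547061 0.9191987907689463
[[1.31, 1.11], [1.19, 1.24], [1.06, 1.35], [0.91, 1.45], [0.76, 1.54], [0.6, 1.61], [0.43, 1.66], [0.26, 1.7], [0.09, 1.71]]
```

>>> step_arm:
  deltas:
    - {"offset":[1.3,-0.1,1.1],"roll":0}
    - {"offset":[1.2,0,1.25],"roll":0}
    - {"offset":[1.05,0,1.35],"roll":0}
    - {"offset":[0.9,0,1.45],"roll":0}
    - {"offset":[0.75,0,1.55],"roll":0}
    - {"offset":[0.6,0,1.6],"roll":0}
    - {"offset":[0.45,0,1.65],"roll":0}
    - {"offset":[0.25,0,1.7],"roll":0}
    - {"offset":[0.1,0,1.6],"roll":0}
    - {"offset":[0,0,0],"roll":0}
    - {"offset":[0,0,0],"roll":0}

```text
t: 56.12
tool_pos: [0.4704, 0.2145, 0.1013]
orientation: [-0.176, -3.136, -0.0]
force: [-1.6, 1.5, -1.4]
opening: 0.0249
```

```bash
python3 -c "
from h import *
go(None,None,.0995)"
```

```text
pos [0.4704 0.2145 0.1013] jaw 1.459 q6 -1.13 | roll 0 | offset cm [-0.    0.    0.18] f [-1.6  1.5 -1.4] t 56.125
```

>>> step_arm:
  deltas:
    - {"offset":[0,0,0.2],"roll":0}
    - {"offset":[0,0,0.2],"roll":0}
    - {"offset":[0,0,0],"roll":0}

```text
t: 56.5
tool_pos: [0.4704, 0.2146, 0.0979]
orientation: [-0.175, -3.136, -0.0]
force: [-5.3, 0.9, 3.0]
opening: 0.0249
```

>>> step_arm:
  deltas:
    - {"offset":[0,0,0.2],"roll":0}
    - {"offset":[0,0,0],"roll":0}
    - {"offset":[0,0,0],"roll":0}

```text
t: 56.88
tool_pos: [0.4711, 0.2145, 0.0971]
orientation: [0.175, 3.136, 0.0]
force: [-7.1, -0.4, 10.3]
opening: 0.0248
```

At the stop: it pushes back with 10 N. I'm releasing the knob and backing off.

>>> step_arm:
  deltas:
    - {"offset":[0,0,0],"roll":0}
    - {"offset":[0,0,0],"roll":0}
    - {"offset":[0,0,0],"roll":0}
    - {"offset":[0,0,-2],"roll":0}
    - {"offset":[0,0,-4],"roll":0}
    - {"offset":[2,2,-4],"roll":0}
    - {"offset":[3,5,0],"roll":0}
    - {"offset":[1,6,0],"roll":0}
    - {"offset":[0,6,0],"roll":0}
    - {"offset":[0,4,0],"roll":0}
    - {"offset":[0,0,0],"roll":0}
  fingers: 5.5

```text
t: 58.25
tool_pos: [0.4361, 0.4519, 0.1945]
orientation: [-0.171, -3.136, 0.001]
force: [0.3, -1.1, 0.6]
opening: 0.0551
```

```bash
python3 -c "
from h import *
go()
p=shot('top');q=shot('scene')
a=cv2.resize(p['pixels'][190:320,240:420,::-1],(540,390),interpolation=2);b=cv2.resize(q['pixels'][170:400,200:440,::-1],(540,518),interpolation=2)
cv2.imwrite('pics/fin.png',cv2.resize(np.vstack([a,b]),(356,600)) if 0 else cv2.resize(np.hstack([cv2.resize(a,(400,289)),cv2.resize(b,(400,384))[:289]]),(800,578)) if 0 else np.vstack([cv2.resize(a,(416,300)),cv2.resize(b[:389],(416,300))]))
for n,P in(('top',p),('scene',q)):
  print(n,[(d['score'],unproj(P,d['xy'],.117).round(4)) for d in cams.pinpoint(P,'keeper_knob')[:2]],[(d['score'],unproj(P,d['xy'],.004).round(4)) for d in cams.pinpoint(P,'cup')[:2]])
"
```

```text
pos [0.4361 0.4519 0.1945] jaw 1.462 q6 -0.74 | roll 0 | offset cm [0. 0. 0.] f [ 0.3 -1.1  0.6] t 58.25
top [(0.55, array([0.4735, 0.2109, 0.117 ]))] []
scene [(0.76, array([0.4674, 0.2149, 0.117 ])), (0.66, array([0.4015, 0.4052, 0.117 ]))] [(0.73, array([0.4421, 0.4084, 0.004 ]))]
```

View pics/fin.png

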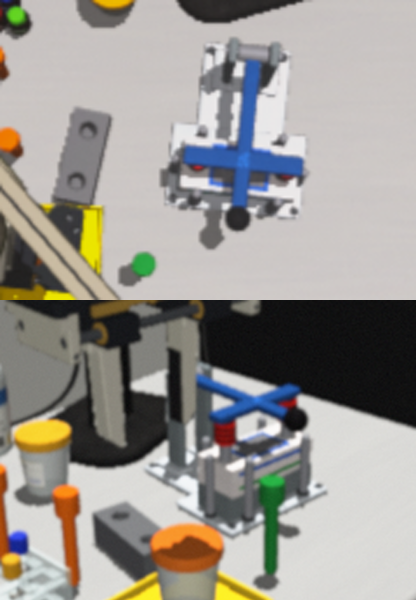

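The lever is down over both rod heads (scene panel around (255,405)). The cup is upright in the tray at (187,560), and the stand is empty. I'm handing it in.

```bash
python3 -c "
from plant import robot
print(robot.close_job())"
```

```text
the job is handed in; nothing more can be done
None
```

The job is done and handed in at about 58 s of the 210 s allowed. No verdict was reported, so the checks below are my own.

**What I did:**
- I raised the keeper lever and set the cup upright in the tray.
- Only two cassettes were present. I stacked the green one, then the blue one. The blue one was knocked aside mid-run, so I measured it again before picking it up.
- I pushed both red-headed rods through the stack to the bottom of the bed's holes, then lowered the lever to its stop.

**Last checks:**
- **Rods:** both went in without notable force. From the gripper height, both feet are within about 1 mm of the bottom of their holes.
- **Keeper:** it pushed back with 10 N at its stop. The final pictures show the lever level over both rod heads, and the two cameras place the knob within about 6 mm of each other.
- **Cup:** the scene camera puts it at (0.442, 0.408), about 5 mm from the tray centre. The top view could not confirm this because the arm was in the way.
- **Timer:** I never went near it, but I did not measure its position again at the end.
- **Camera agreement:** the holder position read from the camera and from the gripper differed by 2–3 mm. I used a value between the two, and every fit went in cleanly.

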